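# Fit a diesel injector past the fuel rail

### The job

Fit the overhauled injector with the blue cap to the open cylinder of the head: first pull the red dust plug out of the bore and put it in the grey parts tray, then take the blue-capped injector from the blue stand, enter its nozzle into the bore at a tilt so that its collar ducks under the fuel rail without knocking the rail, straighten it and lower it - never let it drop - until the collar sits flush on the head. Finally swing the hold-down fork fully home round the injector, over its collar, and leave the worn black-capped injector, the oil bottle and the wrench as they are.

Things in the scene. Friction and masses are not known exactly. Their poses are not given: they have to be found in the camera images.
- bore (a point): Centre of the mouth of the open injector bore, on the level top face of the aluminium three-cylinder head, 105 mm above the bench (head is fixed). Bore vertical, 20 mm across, 80 mm deep, closed below. Axes are the head's: x across it, away from the robot; y along it, towards the cylinders already fitted; z up. The top face runs from x -105 to +75, y -60 to +250 mm.
- fitted_injector (a point): Top-face point on the axis of the next cylinder's injector, at head y = +95 mm; already fitted (a third at +190 mm), 22 mm across, standing 105 mm above the top face, its fork home. Part of the fixed head. Valve springs stand at head x +56, y 22 mm either side of each cylinder, 29 mm across, 43 mm high.
- fuel_rail: Grey round fuel rail (tube, pipes, dark brackets) fixed level close beside the injector row, along head y; this frame is the head's, origin on the bore axis at bench height. Brackets at head y +47 and +143 mm, 24 mm wide across x, about the tube. Must not be knocked (more than 10 N). See rail_by_bore for where the tube runs.
- rail_by_bore (a point): Point on the rail tube's centre line beside the open bore: 24.5 mm from the bore axis in head +x, 51 mm above the top face. Tube 22 mm across, from head y -45 to +240 mm: its near side is 13.5 mm from the bore axis, its underside 40 and its top 62 mm above the face. The collar of an upright injector (22 mm radius) cannot pass it; lean the cap towards head -x until the collar is below the tube.
- injector_center (a point): Overhauled injector, blue cap, upright in a hole of the blue stand; point half-way up its 180 mm, z from nozzle to cap. Round steel, loose, about 0.35 kg. Up from the tip: nozzle 10 mm across to 42 mm, cone to 50, body 18 across to 75, dark collar 44 across to 83, holder 22 across to 170 (blue from 145; grip on it), black connector 10 x 15 mm to 180. Balance point at 100.
- injector_tip (a point): Tip of the blue-capped injector's nozzle, on its axis, 90 mm below its centre; z from nozzle to cap. Standing in the stand, or fully home in the head, the collar's underside rests on the top face and the tip is 75 mm below that face.
- injector: The blue-capped injector; origin at the nozzle tip, z along it towards the cap.
- old_injector_center (a point): The worn injector, black cap, same shape and size, in the other hole of the stand; point half-way up it. Leave it alone.
- stand: Blue steel injector stand, fixed, 70 (x) by 150 (y) by 85 mm high, origin at the centre of its underside; vertical holes 20 mm across, 80 mm deep, at y -40 and +40 mm hold the blue- and the black-capped injector, in either order.
- plug_center (a point): Red plastic dust plug in the bore, point half-way up its 44 mm, z up its axis; loose, 20 g. Its stem, 17 mm across and 10 long, sits loosely in the bore; a flange 28 across, 4 thick, rests on the head; a round grip 18 across and 30 high stands on the flange. The point is 12 mm above the head's top face at first; the grip runs from 8 mm below it to 22 mm above it.
- parts_tray: Open grey plastic tray, fixed to the bench, outside 100 (x) by 130 (y) by 24 mm high, walls and floor 3 mm; origin at the centre of its underside.
- hold_fork (a joint): Angle of the hold-down fork about its vertical stud: 0 = fully home round the injector (against a stop), growing anticlockwise seen from above as it swings out, up to 1.7 rad. Light friction (0.04 N m); stays where left. Parked, its slotted end points to about head +y and its heel to about -y.
- fork_stud (a point): Stud axis of the fork, on the top face, 46 mm from the bore axis in head -x; stud and nut stand 31 mm high, 20 mm across. Axes turn with the fork: x along it to the slotted end, which reaches 69 mm; heel arm, 14 mm wide, reaches 46 mm along -x. Dark steel plate, 9 to 19 mm above the top face; slot 30 mm wide, opens to its -y. At joint 0 its axes are the head's.
- fork_heel (a point): Point on the heel arm of the fork, 40 mm from the stud axis, at mid-thickness, 14 mm above the head's top face; x from here to the stud along the arm.
- oiler_center (a point): White plastic oil bottle, black cap, 60 mm across, 110 mm high, standing on the bench; point half-way up. Leave it alone.
- wrench: Steel wrench, 150 mm long, lying on the bench. Leave it alone.
Things that resemble listed ones, but are neither listed nor needed, are in the scene too. What is shaped like the injector but purple or yellow is not meant.

How it is judged:
By the outcome, as a careful person would: the job done as asked, in the order asked, and still so for the second after the job is handed in, with the robot touching nothing.
It also fails if it takes over 67 s, if anything falls off the work surface, if the arm or the gripper's body presses on something with over 40 N, if the wrist force passes 120 N, or if a joint passes its speed limit or range.

### The arm

A 7-joint arm with a two-finger parallel gripper is mounted at the origin on the work surface. World frame = base frame: x ahead of the robot, y to its left, z up, the work surface at z = 0. Lengths are in mm, angles in rad, forces in N, time in s.
With the tool pointing down it reaches from about 400 to 750 mm from the base axis. Payload 19.5 kg.
Tool frame: the origin (TCP) lies between the finger pads; the fingertips stand 19 mm ahead of it and the grasp point (between the pads) is the TCP (nose_length is the distance from the TCP to the fingertips, in mm); z points along the fingers, y is the direction in which the jaws open and shut (so a half turn about z gives the same grasp; the last joint's range is limited). The gripper opens to 85 mm and grips with 20 to 120 N. Pads are 22 mm wide; open, the fingers measure 114 mm over their backs; the gripper's body (76 mm by 85 mm) begins 54 mm behind the grasp point. The pads swing forward as they close: fully open they stand 13 mm farther back than shut.
Start: joints at [1.286, 0.707, -0.028, 1.485, 0.022, 0.951, -0.075], TCP at [138.237, -558.111, 250.268] pointing down, gripper open.
Joint ranges: [-2.71, 2.71], [-0.32, 2.16], [-1.57, 1.52], [0, 2.45], [-1.46, 4.6], [0, 2.02], [-2.83, 2.83]. Speed limits (rad/s): [1.89, 1.89, 2.57, 2.57, 3.01, 3.01, 3.01].

### API

Orientations are given as a rotation vector (axis times angle).
In Python, from station import sense, read_camera, calibration, close_job, nose_length gives the robot as it stands.
- The arm moves only by the tool send_rows, never from a script. Its argument "increments" is one flat list of numbers, 6 for each row, row after row: the shift along the tool's x, y, z in m, then the turn, a rotation vector about the tool's x, y, z in rad. A call has 1 to 5 rows; each row is the pose to reach, as a shift and turn from the pose commanded when the call began, along the tool's axes at that moment; what a row does not reach only later rows make up. A row lasts 1/12 s, in which the tool goes at most 41.7 mm and 7.16 degrees, less where a joint would pass 70% of its speed; a pose out of reach is approached as far as the arm can. A call with a gripper value outside its range is refused whole. "grip" is the opening, from 0 (shut) to 1 (fully open), set as the call begins (left out, the last holds). The fingers move at their own pace and stop on an object; "squeeze" is the grip in N (left out, the last holds). Time passes only in rows, so rows that repeat a pose let the fingers close. It gives the time, the measured TCP pose, the force and the opening at its end, in the units of the state.
- sense(): the state, without advancing time (a new reading comes with each control period).
- read_camera(name): name is "scene" or "side" or "wrist"; returns (picture, depth): 384x512x3 uint8, red, green, blue; 384x512 float32, mm along the optical axis (not along the pixel's ray), 0 where there is no reading.
- calibration(name): a dict with "intrinsics" (3x3 intrinsics, pixels), "R" (3x3) and "t" (3): a world point X has camera coordinates R X + t. Camera axes: x right, y down, z forward; pixel columns grow to the right and rows downward; lengths in mm; the calibration is good to about 2 mm. A picture is of the moment at which its call begins: read the wrist's pose just before it. calibration takes no time and is no camera call; for the wrist camera it gives the pose at the moment of the call.
- close_job(): hands the job in, once; it reports no verdict.
The state is a dict: "time_s": time; "joint_positions": joint angles; "qd": joint speeds; "joint_efforts": joint torques, N m; "eef_pos": TCP position; "tool_rot": TCP orientation; "force": force on the tool from outside, world axes, zero at the start; "wrist_torque": the same for the moment, N m; "opening": finger opening in mm.
Only numpy, scipy, OpenCV 4.12 (cv2) and the standard library are available. Lean on these libraries where they do the work, as an engineer would, in place of code of your own. Each camera call takes 0.05 s, during which the arm holds its last target. There are 200 camera calls.

## Working session

There is one attempt and no reset: what is moved stays moved. The work goes in short steps, Python scripts to look and compute and a tool call to move; the robot and the scene stay as the last step left them, time stands still between calls to the robot, and variables do not carry over. Pictures are saved under pics/ and viewed, about 8 in all and at most 12, crops included, and the job is handed in when it is done.

Besides the shell and the picture viewer there is one more tool, called after "Request:" as name(argument=value, ...), one argument or row to a line, values as JSON. send_rows: Moves the arm, as the interface text tells. Its arguments: {"type":"object","properties":{"increments":{"type":"array"},"grip":{"type":"number"},"squeeze":{"type":"number"}},"required":["increments"]}

```bash
mkdir -p pics; ls; cat > h.py <<'E'
import numpy as np, cv2
from station import sense, read_camera, calibration, close_job, nose_length
from scipy.spatial.transform import Rotation as Rn
def world(cal,u,v,d):
    K=np.array(cal["intrinsics"]);R=np.array(cal["R"]);t=np.array(cal["t"])
    p=np.linalg.inv(K)@np.array([u,v,1.0])*d
    return R.T@(p-t)
def cloud(cal,dep):
    K=np.array(cal["intrinsics"]);R=np.array(cal["R"]);t=np.array(cal["t"])
    v,u=np.mgrid[:dep.shape[0],:dep.shape[1]]
    P=np.stack([(u-K[0,2])/K[0,0]*dep,(v-K[1,2])/K[1,1]*dep,dep],-1)
    return (P-t)@R
def onplane(cal,u,v,z):
    K=np.array(cal["intrinsics"]);R=np.array(cal["R"]);t=np.array(cal["t"])
    c=-R.T@t; r=R.T@np.linalg.inv(K)@np.array([u,v,1.0])
    return c+r*(z-c[2])/r[2]
def proj(cal,X):
    K=np.array(cal["intrinsics"]);R=np.array(cal["R"]);t=np.array(cal["t"])
    p=K@(R@np.array(X)+t); return p[:2]/p[2]
E
python3 - <<'E'
from h import *
s=sense();print(s);print(nose_length if not callable(nose_length) else nose_length())
for n in("scene","side"):
    c=calibration(n);p,d=read_camera(n);np.savez(f"{n}0.npz",p=p,d=d,**{k:np.array(c[k]) for k in("intrinsics","R","t")})
    cv2.imwrite(f"pics/{n}0.png",cv2.resize(p[:,:,::-1],(800,600)))
    print(n,-np.array(c["R"]).T@c["t"],c["intrinsics"])
E
```

```text
pics
{'time_s': 0.0, 'joint_positions': array([ 1.28631732,  0.70709422, -0.02764057,  1.48502324,  0.02200497,
        0.9508355 , -0.07548905]), 'qd': array([ 0.00083717, -0.00121212,  0.001076  , -0.00036822,  0.0009014 ,
        0.00052332,  0.00050228]), 'joint_efforts': array([ 2.98918116e-03, -8.83161235e+01,  1.23652138e+00, -2.36165518e+01,
        1.71694590e-02,  6.35759410e-03, -3.37979645e-05]), 'eef_pos': array([ 138.18373647, -557.9047731 ,  249.82655293]), 'tool_rot': array([-3.11742889e+00, -3.80344015e-01,  2.33798530e-04]), 'force': array([-0.42333551, -0.41472612,  0.02820492]), 'wrist_torque': array([ 0.02828652, -0.00566211,  0.04424681]), 'opening': 85.4156256394264}
19.0
scene [ 945.08429956 -716.56627911  565.09629843] [[368.7788665    0.         254.6618588 ]
 [  0.         368.7788665  189.44857497]
 [  0.           0.           1.        ]]
side [321.89833077 511.1759771  593.07639377] [[352.731999     0.         250.38119643]
 [  0.         352.731999   197.77692787]
 [  0.           0.           1.        ]]
```

View pics/scene0.png

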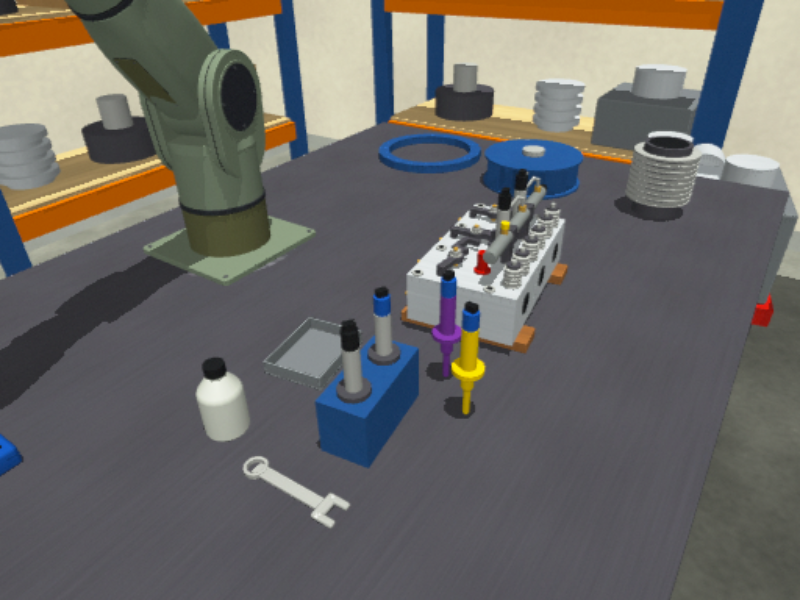

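View pics/side0.png

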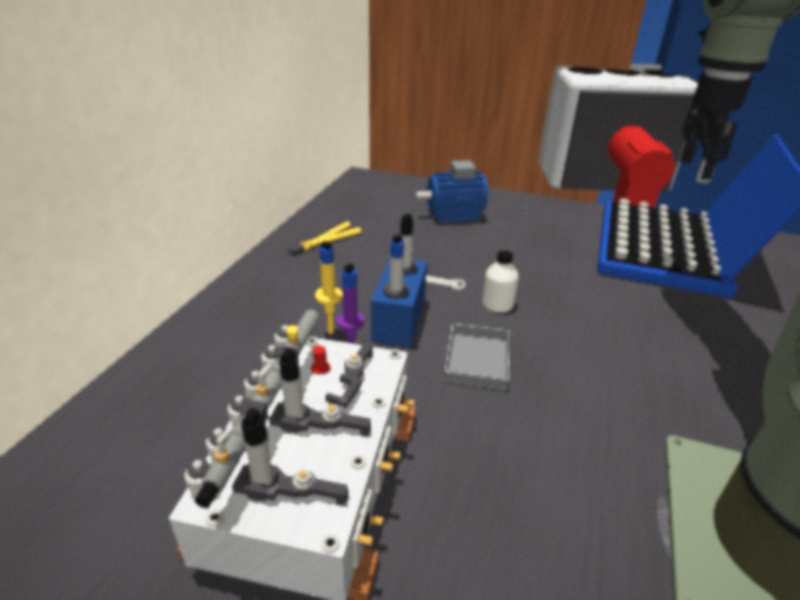

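The scene view shows the blue-capped steel injector at (382,320), the black-capped one at (350,360) in the same stand, and loose purple (447,310) and yellow (470,340) decoys, which are not meant. The red plug is at (482,263), the tray at (318,350), and the head is behind them. The side view agrees: plug (320,358), parked fork (350,375).

```bash
cat > m.py <<'E'
from h import *
def load(n):
    z=np.load(f"{n}.npz"); return z["p"],z["d"],{k:z[k] for k in("intrinsics","R","t")}
def rect(P,m):
    q=P[m][:,:2].astype(np.float32); r=cv2.minAreaRect(q); return [np.round(x,2) for x in r], len(q)
for n in("scene0","side0"):
    p,d,c=load(n); P=cloud(c,d); X,Y,Z=P[...,0],P[...,1],P[...,2]
    hsv=cv2.cvtColor(p,cv2.COLOR_RGB2HSV); H,S,V=[hsv[...,i].astype(int) for i in range(3)]
    ok=d>0
    print(n,ok.mean())
    near=ok&(abs(X-450)<350)&(abs(Y)<650)
    for nm,m in dict(plug=((H<6)|(H>174))&(S>150)&(V>60),blue=(H>100)&(H<125)&(S>120),yellow=(H>22)&(H<34)&(S>150),purple=(H>130)&(H<160)&(S>100)).items():
        nn,lab,st,ce=cv2.connectedComponentsWithStats((m).astype(np.uint8))
        for i in range(1,nn):
            if st[i,4]<25: continue
            k=(lab==i)&ok
            if k.sum()<10: continue
            Q=P[k]; 
            if abs(np.median(Q[:,1]))>700: continue
            print(nm,ce[i].round(),st[i,4],"med",np.median(Q,0).round(),"lo",np.percentile(Q,3,0).round(),"hi",np.percentile(Q,97,0).round())
    m=near&(abs(Z-105)<4)&(S<60)&(V>120)
    m=cv2.morphologyEx(m.astype(np.uint8),cv2.MORPH_OPEN,np.ones((3,3)))>0
    nn,lab,st,ce=cv2.connectedComponentsWithStats(m.astype(np.uint8)); 
    i=1+np.argmax(st[1:,4]); print("headtop",rect(P,m),np.median(P[m],0).round(1),"biggest",rect(P,lab==i))
    m=near&(abs(Z-85)<4)&(H>100)&(H<125)&(S>120); print("standtop",rect(P,m) if m.sum()>5 else 0, np.median(P[m],0))
E
python3 m.py
```

```text
scene0 0.9918416341145834
plug [308. 169.] 87 med [597.   8. 118.] lo [589.   2. 108.] hi [607.  19. 141.]
blue [275.  98.] 919 med [ 77. 689.  18.] lo [-72. 569.   1.] hi [208. 854.  24.]
blue [341. 106.] 1644 med [425. 633.  74.] lo [300. 564.   5.] hi [516. 777.  77.]
blue [339. 121.] 26 med [438. 596.  14.] lo [430. 567.   5.] hi [445. 602.  32.]
blue [  7. 155.] 564 med [-1216.     2.  -340.] lo [-1256.   -37.  -434.] hi [-1204.    31.  -186.]
blue [287. 184.] 120 med [ 621. -138.  161.] lo [ 610. -142.  147.] hi [ 627. -129.  172.]
blue [244. 195.] 140 med [ 580. -235.  172.] lo [ 570. -239.  157.] hi [ 586. -223.  182.]
blue [301. 205.] 136 med [ 683. -191.  162.] lo [ 672. -195.  148.] hi [ 690. -182.  172.]
blue [236. 261.] 2958 med [ 607. -311.   64.] lo [ 555. -345.    5.] hi [ 624. -196.   87.]
blue [  5. 291.] 238 med [ 249. -581.   21.] lo [ 220. -597.    1.] hi [ 252. -571.   31.]
yellow [323. 144.] 30 med [618.  38. 181.] lo [587.  34. 158.] hi [622. 100. 185.]
yellow [299. 235.] 579 med [ 683. -192.   84.] lo [ 661. -204.    5.] hi [ 698. -168.  141.]
purple [286. 21
[... 850 characters left out ...]
622. -118.  174.]
yellow [213. 150.] 185 med [ 821. -505.   12.] lo [ 777. -560.    0.] hi [ 854. -428.   16.]
yellow [209. 186.] 184 med [ 673. -173.   84.] lo [ 661. -191.   60.] hi [ 695. -161.  137.]
yellow [187. 212.] 27 med [612.  47. 183.] lo [608.  40. 179.] hi [618.  51. 185.]
purple [224. 202.] 343 med [ 610. -120.   85.] lo [ 596. -145.   44.] hi [ 634. -108.  141.]
headtop ([array([565.45, 108.68]), array([180.18, 312.21]), np.float64(7.47)], 7036) [527.6 163.2 105.2] biggest ([array([565.45, 108.68]), array([180.18, 312.21]), np.float64(7.47)], 6077)
standtop ([array([ 577.99, -264.2 ]), array([ 69.96, 151.78]), np.float64(7.86)], 418) [ 562.1954993  -238.08509895   85.18151028]
```

```bash
cat > m2.py <<'E'
from m import *
print("=====")
a=np.deg2rad(7.48); ex=np.array([np.cos(a),np.sin(a)]); ey=np.array([-ex[1],ex[0]])
B=np.array([565.45,108.68])+15*ex-95*ey; print("bore",B)
for n in("scene0","side0"):
    p,d,c=load(n); P=cloud(c,d); X,Y,Z=P[...,0],P[...,1],P[...,2]
    hsv=cv2.cvtColor(p,cv2.COLOR_RGB2HSV);V=hsv[...,2].astype(int)
    m=(abs(Z-24)<2)&(abs(X-470)<130)&(abs(Y+150)<130)&(V>60);  m=cv2.morphologyEx(m.astype(np.uint8),cv2.MORPH_CLOSE,np.ones((3,3)))>0
    nn,lab,st,ce=cv2.connectedComponentsWithStats(m.astype(np.uint8)); i=1+np.argmax(st[1:,4]); print("tray",rect(P,lab==i),ce[i],np.median(P[lab==i],0).round(1))
    hx=(P[...,:2]-B)@ex; hy=(P[...,:2]-B)@ey; hz=Z-105
    box=(hx>-110)&(hx<80)&(hy>-60)&(hy<250)
    m=box&(abs(hz-19)<2.5)&(hx<-5)&(hx>-100)&(hy<70)&(hy>-55)
    q=np.c_[hx[m],hy[m]].round(); 
    g=np.zeros((26,22),int)
    for x,y in q:
        i=int((y+55)//5);j=int((x+100)//5)
        if 0<=i<26 and 0<=j<22:g[i,j]+=1
    print("fork (rows y 70..-55 step5; cols x -100..)");print("\n".join(''.join('.' if v==0 else '#' if v>1 else '+' for v in r) for r in g[::-1]))
    m=box&(hx>5)&(hx<45)&(hz>44)&(hy<45); 
    for y0 in range(-60,45,10):
        k=m&(hy>=y0)&(hy<y0+10); print(y0,k.sum(), [np.percentile(v[k],[2,98]).round(1).tolist() for v in(hx,hz)] if k.sum()>3 else '')
E
python3 m2.py | sed -n '/=====/,$p'
cat > plan.py <<'E'
import numpy as np,heapq
prof=[(0,5),(42,5),(50,9),(75,9),(75,22),(83,22),(83,11),(165,11)]
h=[];r=[]
for (a,ra),(b,rb) in zip(prof,prof[1:]):
    k=max(2,int(abs(b-a)+abs(rb-ra))+1);h+=list(np.linspace(a,b,k));r+=list(np.linspace(ra,rb,k))
h=np.array(h);r=np.array(r)
def clear(xt,D,th):
    s,c=np.sin(th),np.cos(th); cl=99
    for sg in(1,-1):
        x=xt-h*s+sg*r*c; z=-D+h*c+sg*r*s
        cl=min(cl,(np.hypot(x-24.5,z-51)-11).min())
        b=z<0
        if b.any(): cl=min(cl,(10-abs(x[b])).min())
        o=abs(x)>=10; 
        k=(~b)&o
        if k.any(): cl=min(cl,(z[k]).min()+1.0)
        st=np.maximum(np.abs(x+46)-10,z-31); cl=min(cl,st.min())
    return cl
Ds=np.arange(-8,75.1,1.0);xs=np.arange(-9,9.1,.5);ts=np.deg2rad(np.arange(0,32.1,1))
C=np.array([[[clear(x,D,t) for t in ts] for x in xs] for D in Ds]); np.save("C.npy",C)
# widest path
start=[(0,j,k) for j in range(len(xs)) for k in range(len(ts))]
best=np.full(C.shape,-99.);prev={};pq=[]
for s in start: best[s]=C[s];heapq.heappush(pq,(-C[s],0,s))
cost=np.full(C.shape,1e9)
goal=(len(Ds)-1,int(np.argmin(abs(xs))),0)
while pq:
    b,n,s=heapq.heappop(pq);b=-b
    if s==goal:break
    if b<best[s]:continue
    for di in(0,1):
        for dj in(-1,0,1):
            for dk in(-1,0,1):
                t=(s[0]+di,s[1]+dj,s[2]+dk)
                if t==s or min(t)<0 or any(t[i]>=C.shape[i] for i in range(3)):continue
                v=min(b,C[t])
                if v>best[t]:best[t]=v;prev[t]=s;heapq.heappush(pq,(-v,n+1,t))
print("width",best[goal])
for i in range(0,len(Ds),4):
    j,k=np.unravel_index(C[i].argmax(),C[i].shape);print(Ds[i],"max",C[i].max().round(2),"x",xs[j],"th",np.rad2deg(ts[k]))
s=goal;path=[s]
while s in prev:s=prev[s];path.append(s)
for q in path[::-1][::4]:print(Ds[q[0]],xs[q[1]],np.rad2deg(ts[q[2]]).round(),C[q].round(2))
E
python3 plan.py
```

```text
=====
bore [592.6894654   16.44111707]
tray ([array([ 421.4 , -204.56]), array([101.41, 133.27]), np.float64(9.68)], 175) [193.08 224.72] [ 405.2 -237.6   23.9]
fork (rows y 70..-55 step5; cols x -100..)
......................
.........#+#+.+.......
........+#####........
........+.#.+##.......
........+++..+........
........+#+...........
........##+...........
.......#+#............
........#.+...........
.......#+#.##+........
.........+###+........
...........++.........
............+.........
........+.............
........+...+#........
.........#..+#........
.........#..##........
.........+####........
.........###+.........
.........###+.........
..........##..........
........+###..........
........+#+#..........
........###+..........
.........##...........
......................
-60 0 
-50 63 [[17.4, 36.5], [44.7, 62.7]]
-40 25 [[21.3, 36.8], [48.6, 63.6]]
-30 19 [[17.4, 37.0], [52.1, 62.8]]
-20 20 [[19.4, 36.9], [50.2, 62.3]]
-10 22 [[20.9, 36.7], [48.1, 62.2]]
0 18 [[17.8, 37.3], [51.1, 63.2]]
10 50 [[19.8, 37.0], [52.3, 80.1]]
20 18 [[20.6, 36.6], [51.7, 80.1]]
30 23 [
[... 1512 characters left out ...]
32.0 max 2.08 x 3.0 th 10.0
36.0 max 1.85 x 3.0 th 9.0
40.0 max 1.84 x 2.5 th 8.0
44.0 max 2.03 x 3.0 th 6.000000000000001
48.0 max 2.33 x 0.0 th 0.0
52.0 max 1.0 x 0.0 th 0.0
56.0 max 1.0 x 0.0 th 0.0
60.0 max 1.0 x 0.0 th 0.0
64.0 max 1.0 x 0.0 th 0.0
68.0 max 1.0 x 0.0 th 0.0
72.0 max 1.0 x 0.0 th 0.0
-8.0 -1.0 14.0 18.53
-4.0 0.0 14.0 17.11
0.0 1.5 11.0 6.59
4.0 0.5 11.0 4.59
8.0 0.5 7.0 4.54
12.0 0.5 5.0 4.47
16.0 1.0 8.0 3.82
20.0 1.5 9.0 3.28
24.0 2.0 10.0 2.73
28.0 2.5 10.0 2.42
32.0 3.0 10.0 2.08
36.0 3.0 9.0 1.85
40.0 2.5 8.0 1.84
44.0 2.0 5.0 1.8
47.0 0.5 1.0 2.35
51.0 0.0 0.0 1.0
55.0 0.0 0.0 1.0
59.0 0.0 0.0 1.0
63.0 0.0 0.0 1.0
67.0 0.0 0.0 1.0
71.0 0.0 0.0 1.0
75.0 0.0 0.0 1.0
```

```bash
cat > g.py <<'E'
import sys
from h import *
A=np.deg2rad(7.5); B=np.array([592.7,16.4])
EX=np.array([np.cos(A),np.sin(A),0]);EY=np.array([-EX[1],EX[0],0]);EZ=np.array([0,0,1.])
def Rt(tilt,yaw=0):
    t=np.deg2rad(tilt);s,c=np.sin(t),np.cos(t)
    M=np.c_[c*EX+s*EZ,-EY,s*EX-c*EZ]
    return Rn.from_matrix(M)*Rn.from_euler('z',yaw,degrees=True)
def H(hx,hy,z): return np.array([B[0],B[1],0])+hx*EX+hy*EY+z*EZ
def cur():
    s=sense(); return np.array(s["eef_pos"]),Rn.from_rotvec(s["tool_rot"]),s
def rows(targets,vmax=40,wmax=6.8,start=None):
    """targets: list of (pos,Rot[,minrows]); prints 5-row flat lists, each relative to pose at call start"""
    if start is None:p,R,s=cur()
    else:p,R=start
    poses=[]
    p0,R0=p,R
    for t in targets:
        q,S=t[0],t[1]; w=(R0.inv()*S).as_rotvec(); 
        n=max(int(np.ceil(np.linalg.norm(q-p0)/vmax)),int(np.ceil(np.rad2deg(np.linalg.norm(w))/wmax)),t[2] if len(t)>2 else 1)
        for i in range(1,n+1): poses.append((p0+(q-p0)*i/n,R0*Rn.from_rotvec(w*i/n)))
        p0,R0=q,S
    for k in range(0,len(poses),5):
        out=[]
        for q,S in poses[k:k+5]:
            out+= list((R.inv().apply(q-p)/1000).round(4))+list((R.inv()*S).as_rotvec().round(3))
        print("["+", ".join(f"{v+0:g}" for v in out)+"]")
        p,R=poses[min(k+4,len(poses)-1)]
def tip(D,xt,tilt,g):
    """TCP pose holding injector at height g, tip depth D below face, offset xt"""
    t=np.deg2rad(tilt); return H(xt-g*np.sin(t),0,105-D+g*np.cos(t)),Rt(tilt)
E
python3 - <<'E'
from g import *
c=calibration("wrist");p,R,s=cur();C=-np.array(c["R"]).T@c["t"]
print("cam in tool",R.inv().apply(C-p).round(1),"cam axes in tool\n",R.inv().apply(np.array(c["R"])).round(2),c["intrinsics"][0])
rows([(H(-20,0,310),Rt(0))])
E
```

```text
cam in tool [ 7.180e+01 -1.000e-01 -1.232e+02] cam axes in tool
 [[-0.    1.   -0.  ]
 [-0.96 -0.   -0.28]
 [-0.28 -0.    0.96]] [332.97671533   0.         248.57521199]
[0.0294, -0.0237, -0.0031, 0, 0, 0.006, 0.0589, -0.0474, -0.0063, 0, 0, 0.012, 0.0883, -0.0711, -0.0094, 0, 0, 0.018, 0.1178, -0.0948, -0.0126, 0, 0, 0.024, 0.1472, -0.1186, -0.0157, 0, 0, 0.029]
[0.0287, -0.0246, -0.0031, 0, 0, 0.006, 0.0575, -0.0491, -0.0063, 0, 0, 0.012, 0.0862, -0.0737, -0.0094, 0, 0, 0.018, 0.1149, -0.0983, -0.0126, 0, 0, 0.024, 0.1437, -0.1228, -0.0157, 0, 0, 0.029]
[0.028, -0.0254, -0.0032, 0, 0, 0.006, 0.056, -0.0508, -0.0063, 0, 0, 0.012, 0.084, -0.0762, -0.0095, 0, 0, 0.018, 0.112, -0.1016, -0.0126, 0, 0, 0.024, 0.14, -0.127, -0.0158, 0, 0, 0.029]
[0.0272, -0.0262, -0.0032, 0, 0, 0.006, 0.0545, -0.0524, -0.0063, 0, 0, 0.012, 0.0817, -0.0786, -0.0095, 0, 0, 0.018, 0.1089, -0.1049, -0.0126, 0, 0, 0.024]
```

Request:
send_rows(
  increments=[0.0294,-0.0237,-0.0031,0,0,0.006,0.0589,-0.0474,-0.0063,0,0,0.012,0.0883,-0.0711,-0.0094,0,0,0.018,0.1178,-0.0948,-0.0126,0,0,0.024,0.1472,-0.1186,-0.0157,0,0,0.029],
  grip=0.5,
  squeeze=40,
)

```text
time_s: 0.52
eef_pos: [253.2, -406.0, 266.0]
tool_rot: [-3.123, -0.334, 0.0]
force: [0.4, -0.1, -0.2]
opening: 42.3
```

Request:
send_rows(
  increments=[0.0287,-0.0246,-0.0031,0,0,0.006,0.0575,-0.0491,-0.0063,0,0,0.012,0.0862,-0.0737,-0.0094,0,0,0.018,0.1149,-0.0983,-0.0126,0,0,0.024,0.1437,-0.1228,-0.0157,0,0,0.029],
)

```text
time_s: 0.93
eef_pos: [367.7, -255.4, 281.8]
tool_rot: [-3.128, -0.289, 0.0]
force: [1.0, -1.1, -0.5]
opening: 42.7
```

Request:
send_rows(
  increments=[0.028,-0.0254,-0.0032,0,0,0.006,0.056,-0.0508,-0.0063,0,0,0.012,0.084,-0.0762,-0.0095,0,0,0.018,0.112,-0.1016,-0.0126,0,0,0.024,0.14,-0.127,-0.0158,0,0,0.029],
)

```text
time_s: 1.35
eef_pos: [482.0, -104.7, 297.6]
tool_rot: [-3.132, -0.244, 0.0]
force: [0.6, -0.7, -0.6]
opening: 42.8
```

Request:
send_rows(
  increments=[0.0272,-0.0262,-0.0032,0,0,0.006,0.0545,-0.0524,-0.0063,0,0,0.012,0.0817,-0.0786,-0.0095,0,0,0.018,0.1089,-0.1049,-0.0126,0,0,0.024],
)

```text
time_s: 1.68
eef_pos: [573.3, 15.8, 310.2]
tool_rot: [-3.135, -0.207, 0.001]
force: [1.2, -0.1, 0.6]
opening: 42.9
```

```bash
python3 - <<'E'
from g import *
c=calibration("wrist");p,d=read_camera("wrist")
cv2.imwrite("pics/w1.png",cv2.resize(p[:,:,::-1],(800,600)))
P=cloud(c,d);np.savez("w1.npz",p=p,d=d,P=P)
hsv=cv2.cvtColor(p,cv2.COLOR_RGB2HSV);Hh,S=hsv[...,0].astype(int),hsv[...,1]
m=((Hh<6)|(Hh>174))&(S>140)&(d>0)&(abs(P[...,1]-16)<40)&(abs(P[...,0]-593)<40)
q=P[m];top=q[q[:,2]>136]
hx=lambda q:(np.c_[(q[:,:2]-B)@EX[:2],(q[:,:2]-B)@EY[:2],q[:,2]])
print(m.sum(),"all",np.percentile(hx(q),[2,50,98],0).round(1).tolist());print("top",len(top),cv2.minEnclosingCircle(hx(top)[:,:2].astype(np.float32)))
t=np.deg2rad(20)
g=H(0,0,132);off=lambda k:g+k*np.array(-Rt(20).apply([0,0,1]))
rows([(off(70),Rt(20),5),(g,Rt(20),5)])
E
```

```text
345 all [[-2.0, -8.0, 107.6], [6.8, 1.8, 137.9], [17.2, 11.6, 159.6]]
top 210 ((9.576809883117676, 1.6169463396072388), 11.32387924194336)
[-0.0017, 0.0018, 0.0224, -0.001, 0.07, 0.001, -0.0035, 0.0035, 0.0448, -0.002, 0.139, 0.002, -0.0052, 0.0053, 0.0672, -0.003, 0.209, 0.004, -0.0069, 0.007, 0.0896, -0.004, 0.278, 0.005, -0.0087, 0.0088, 0.112, -0.005, 0.348, 0.006]
[0, 0, 0.014, 0, 0, 0, 0, 0, 0.028, 0, 0, 0, 0, 0, 0.042, 0, 0, 0, 0, 0, 0.056, 0, 0, 0, 0, 0, 0.07, 0, 0, 0]
```

View pics/w1.png

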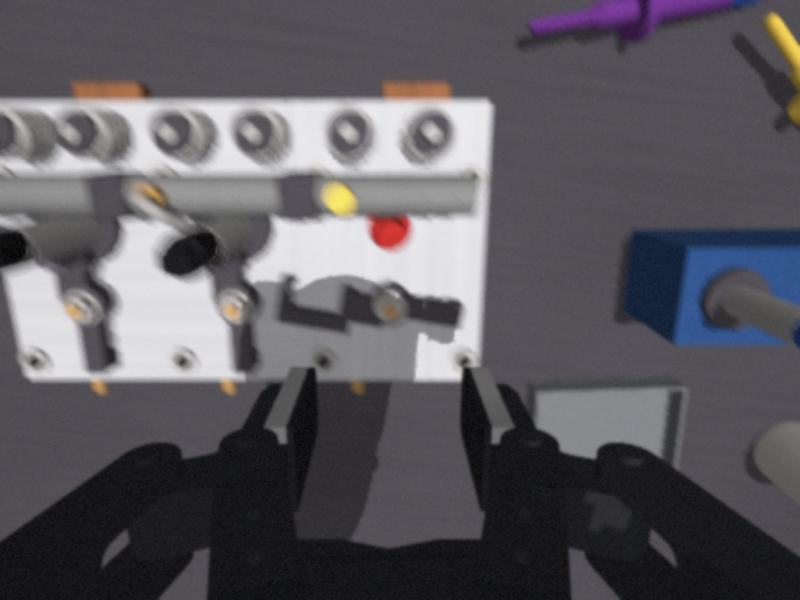

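Wrist view: plug (390,230) partly hidden by the rail; yellow rail port (340,197), fork parked with heel to the right (440,310), tray (610,425). I'll refine the plug using only the points at its true top height.

```bash
python3 - <<'E'
from g import *
z=np.load("w1.npz");p,d,P=z["p"],z["d"],z["P"]
hsv=cv2.cvtColor(p,cv2.COLOR_RGB2HSV);Hh,S=hsv[...,0].astype(int),hsv[...,1]
Q=np.stack([(P[...,:2]-B)@EX[:2],(P[...,:2]-B)@EY[:2],P[...,2]-105],-1)
m=((Hh<6)|(Hh>174))&(S>140)&(abs(Q[...,2]-34)<2)&(abs(Q[...,0])<30)&(abs(Q[...,1])<30)
q=Q[m];print("top",len(q),np.percentile(q,[1,50,99],0).round(1).tolist(),cv2.minEnclosingCircle(q[:,:2].astype(np.float32)))
m=(abs(Q[...,2])<3)&(hsv[...,2]>100)&(S<60)&(Q[...,0]>-115)&(Q[...,0]<90)&(Q[...,1]>-75)
r=cv2.minAreaRect(Q[m][:,:2].astype(np.float32));print("face",r,"expect centre",-15)
# stud nut top z~31
m=(abs(Q[...,2]-31)<2.5)&(abs(Q[...,0]+46)<14)&(abs(Q[...,1])<14);print("stud",np.median(Q[m],0),m.sum(),np.percentile(Q[m],[3,97],0).round(1).tolist())
m=(Q[...,2]>58)&(Q[...,2]<66)&(Q[...,0]>5)&(Q[...,0]<45)&(Q[...,1]>-40)&(Q[...,1]<0);print("rail",np.percentile(Q[m],[3,50,97],0).round(1).tolist())
m=(Q[...,0]>60)&(Q[...,0]<90)&(abs(Q[...,2])<3)&(abs(Q[...,1])<60);print("farEdge",np.percentile(Q[m][:,0],[95,98,99.5]))
m=(Q[...,1]<-40)&(Q[...,1]>-75)&(abs(Q[...,2])<3)&(abs(Q[...,0])<60);print("endEdge",np.percentile(Q[m][:,1],[.5,2,5]))
m=(abs(Q[...,2]-25)<40)&(hsv[...,2]<0);
E
```

```text
top 180 [[-0.7, -7.1, 32.4], [5.6, 0.9, 33.6], [10.9, 7.2, 34.9]] ((4.277885913848877, 0.0810697078704834), 8.217303276062012)
face ((-12.310989379882812, 94.34740447998047), (179.96517944335938, 310.7708740234375), 0.03089018724858761) expect centre -15
stud [-42.98506456  -1.01225791  30.50401181] 75 [[-47.0, -6.5, 28.6], [-39.4, 3.7, 32.0]]
rail [[20.1, -38.8, 58.2], [27.6, -20.3, 60.5], [34.4, -1.3, 62.5]]
farEdge [77.56147151 77.61881644 77.67623175]
endEdge [-60.63599088 -60.43070903 -59.8967    ]
```

Request:
send_rows(
  increments=[-0.0007,0.0018,0.0224,-0.001,0.07,0.001,-0.0025,0.0035,0.0448,-0.002,0.139,0.002,-0.0042,0.0053,0.0672,-0.003,0.209,0.004,-0.0059,0.007,0.0896,-0.004,0.278,0.005,-0.0077,0.0088,0.112,-0.005,0.348,0.006],
)

```text
time_s: 2.15
eef_pos: [566.5, 4.9, 203.0]
tool_rot: [-3.075, -0.194, -0.517]
force: [1.6, -0.1, -2.5]
opening: 42.8
```

Request:
send_rows(
  increments=[0,0,0.014,0,0,0,0,0,0.028,0,0,0,0,0,0.042,0,0,0,0,0,0.056,0,0,0,0,0,0.07,0,0,0],
)

```text
time_s: 2.57
eef_pos: [589.5, 7.5, 136.3]
tool_rot: [-3.076, -0.194, -0.511]
force: [-0.6, -0.5, 0.7]
opening: 42.4
```

Request:
send_rows(
  increments=[0,0,0,0,0,0,0,0,0,0,0,0,0,0,0,0,0,0,0,0,0,0,0,0],
  grip=0,
)

```text
time_s: 2.9
eef_pos: [588.9, 10.3, 137.9]
tool_rot: [-3.072, -0.199, -0.51]
force: [-1.7, 15.8, -2.2]
opening: 16.6
```

```bash
python3 - <<'E'
from g import *
def sh():
    p,R,s=cur();print(s["time_s"],p.round(2),s["force"].round(1),s["opening"].round(1),s["qd"].round(3))
sh();read_camera("side");sh()
p,d=read_camera("side");sh()
cv2.imwrite("pics/s1.png",cv2.resize(p[150:330,120:340,::-1],(733,600)))
E
```

```text
Traceback (most recent call last):
AttributeError: 'float' object has no attribute 'round'
```

```bash
cat >> g.py <<'E'
def sh():
    p,R,s=cur();q=p-H(0,0,0);M=Rt(0).inv()*R
    print(round(s["time_s"],2),"head",np.round([q@EX,q@EY,p[2]],2),"F",np.round([s["force"]@EX,s["force"]@EY,s["force"][2]],1),"op",round(float(s["opening"]),1),"rot",np.rad2deg(M.as_rotvec()).round(2),"qd",np.abs(s["qd"]).max().round(3))
E
python3 - <<'E'
from g import *
sh();read_camera("scene");sh()
p,d=read_camera("side");sh()
cv2.imwrite("pics/s1.png",cv2.resize(p[150:330,120:340,::-1],(733,600)))
E
```

```text
2.9 head [ -4.6   -5.51 137.87] F [ 0.3 15.9 -2.2] op 16.6 rot [-0.03 18.85  0.09] qd 0.003
2.95 head [ -4.62  -5.51 137.86] F [-0.2 16.9 -1.3] op 17.2 rot [-0.03 18.85  0.09] qd 0.001
3.0 head [ -4.63  -5.5  137.85] F [ 0.1 16.  -2.5] op 16.7 rot [-0.03 18.84  0.08] qd 0.003
```

View pics/s1.png

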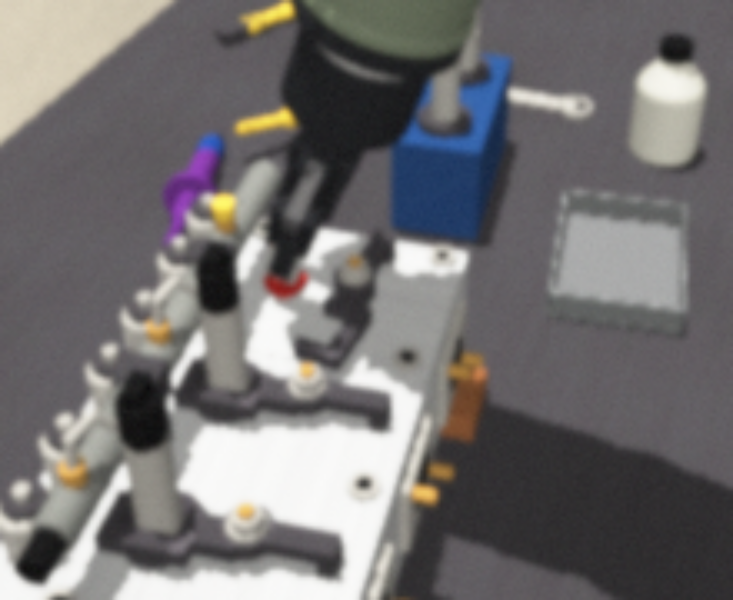

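The fingers hold the plug's grip (opening 17 mm, flange visible at (285,283)). Pulling it up, then away from the rail.

Request:
send_rows(
  increments=[0.0026,0,-0.0076,0,0,0,0.0045,0,-0.0132,0,0,0,-0.0005,0,-0.0234,0,0,0,-0.0022,0,-0.043,0,0,0,-0.0011,0,-0.0743,0,0,0],
)

```text
time_s: 3.42
eef_pos: [562.8, 4.2, 206.7]
tool_rot: [-3.077, -0.194, -0.507]
force: [0.0, 0.8, 0.4]
opening: 16.4
```

```bash
python3 - <<'E'
from g import *
sh();read_camera("scene");sh()
T=np.array([420,-203,0.])
R0=Rt(0)
rows([(H(-60,-60,230),Rt(8),2),(T+[0,0,130],Rt(0)),(T+[0,0,44],Rt(0),3)])
E
```

```text
3.42 head [-31.27  -8.21 206.7 ] F [0.1 0.8 0.4] op 16.4 rot [-0.22 18.69  0.29] qd 0.826
3.47 head [-30.94  -8.65 213.05] F [ 3.5 -1.2 10.6] op 16.6 rot [-0.27 19.07  0.32] qd 0.113
[-0.0108, 0.0258, -0.0126, 0.003, -0.097, -0.003, -0.0217, 0.0516, -0.0252, 0.005, -0.193, -0.005, -0.0491, 0.0742, -0.017, 0.005, -0.216, -0.005, -0.0764, 0.0968, -0.0087, 0.005, -0.24, -0.005, -0.1038, 0.1193, -0.0004, 0.005, -0.263, -0.005]
[-0.0244, 0.0225, 0.015, 0, -0.023, 0, -0.0488, 0.045, 0.03, 0, -0.047, 0, -0.0732, 0.0675, 0.045, 0, -0.07, 0, -0.0752, 0.0675, 0.0736, 0, -0.07, 0, -0.0772, 0.0675, 0.1022, 0, -0.07, 0]
[0, 0, 0.0287, 0, 0, 0]
```

Request:
send_rows(
  increments=[-0.0108,0.0258,-0.0126,0.003,-0.097,-0.003,-0.0217,0.0516,-0.0252,0.005,-0.193,-0.005,-0.0491,0.0742,-0.017,0.005,-0.216,-0.005,-0.0764,0.0968,-0.0087,0.005,-0.24,-0.005,-0.1038,0.1193,-0.0004,0.005,-0.263,-0.005],
)

```text
time_s: 3.88
eef_pos: [480.6, -127.4, 174.8]
tool_rot: [-3.128, -0.206, -0.104]
force: [1.9, -0.6, 0.4]
opening: 16.5
```

Request:
send_rows(
  increments=[-0.0244,0.0225,0.015,0,-0.023,0,-0.0488,0.045,0.03,0,-0.047,0,-0.0732,0.0675,0.045,0,-0.07,0,-0.0752,0.0675,0.0736,0,-0.07,0,-0.0772,0.0675,0.1022,0,-0.07,0],
)

```text
time_s: 4.3
eef_pos: [420.1, -204.0, 67.4]
tool_rot: [3.134, 0.201, -0.004]
force: [1.8, 0.4, 0.3]
opening: 16.2
```

Request:
send_rows(
  increments=[0,0,0.01,0,0,0,0,0,0.0187,0,0,0,0,0,0.0187,0,0,0],
)

```text
time_s: 4.55
eef_pos: [420.8, -201.9, 48.2]
tool_rot: [-3.134, -0.207, 0.007]
force: [-0.0, 0.1, 0.2]
opening: 16.4
```

Request:
send_rows(
  increments=[0,0,0,0,0,0,0,0,0,0,0,0,0,0,-0.012,0,0,0,0,0,-0.05,0,0,0,0,0,-0.09,0,0,0],
  grip=0.6,
)

```text
time_s: 4.97
eef_pos: [420.8, -201.9, 139.8]
tool_rot: [-3.133, -0.207, 0.008]
force: [0.5, -0.2, 0.3]
opening: 51.5
```

```bash
python3 - <<'E'
from g import *
sh();read_camera("scene");sh()
I=np.array([574,-226.5,0]);q=I-H(0,0,0);print("inj head",q@EX,q@EY)
rows([(I-25*EX+[0,0,290],Rt(0))])
E
```

```text
4.97 head [-198.91 -193.96  139.81] F [ 0.5 -0.2  0.3] op 51.5 rot [ 0.09 -0.29 -0.05] qd 1.322
5.02 head [-197.26 -195.14  146.76] F [ 2.1 -2.6 11.4] op 51.3 rot [-0.15  0.11 -0.03] qd 0.209
inj head -50.24483099794083 -238.38111703318359
[0.0245, 0.0087, -0.0286, 0.001, 0, 0, 0.0489, 0.0175, -0.0572, 0.001, -0.001, 0, 0.0734, 0.0262, -0.0857, 0.002, -0.001, 0, 0.0978, 0.0349, -0.1143, 0.002, -0.002, 0, 0.1223, 0.0437, -0.1429, 0.003, -0.002, 0]
```

Request:
send_rows(
  increments=[0.0245,0.0087,-0.0286,0.001,0,0,0.0489,0.0175,-0.0572,0.001,-0.001,0,0.0734,0.0262,-0.0857,0.002,-0.001,0,0.0978,0.0349,-0.1143,0.002,-0.002,0,0.1223,0.0437,-0.1429,0.003,-0.002,0],
)

```text
time_s: 5.43
eef_pos: [549.6, -229.4, 284.4]
tool_rot: [-3.132, -0.207, 0.006]
force: [0.6, 0.3, -0.1]
opening: 51.3
```

Request:
send_rows(
  increments=[0,0,0,0,0,0,0,0,0,0,0,0],
)

```text
time_s: 5.6
eef_pos: [549.7, -229.5, 282.7]
tool_rot: [-3.133, -0.207, 0.004]
force: [-0.8, 0.9, -0.8]
opening: 51.1
```

```bash
python3 - <<'E'
from g import *
sh()
c=calibration("wrist");p,d=read_camera("wrist");sh()
cv2.imwrite("pics/w2.png",cv2.resize(p[:,:,::-1],(800,600)))
P=cloud(c,d);np.savez("w2.npz",p=p,d=d,P=P)
I=np.array([574,-226.5])
Q=np.stack([(P[...,:2]-I)@EX[:2],(P[...,:2]-I)@EY[:2],P[...,2]],-1)
hsv=cv2.cvtColor(p,cv2.COLOR_RGB2HSV);Hh,S,V=[hsv[...,i].astype(int) for i in range(3)]
for nm,m in dict(cap=(Hh>100)&(Hh<125)&(S>120)&(Q[...,2]>140),conn=(abs(Q[...,2]-190)<4),holder=(Q[...,2]>105)&(Q[...,2]<180),collar=(abs(Q[...,2]-93)<2.5),stand=(abs(Q[...,2]-85)<2.5)&(Hh>100)&(Hh<125)&(S>120)).items():
    lim=(abs(Q[...,0])<60)&(Q[...,1]<50)&(Q[...,1]>(-130 if nm=="stand" else -35)); m=m&lim
    if m.sum()>5:print(nm,m.sum(),np.percentile(Q[m],[2,50,98],0).round(1).tolist(),cv2.minEnclosingCircle(Q[m][:,:2].astype(np.float32)) if nm!="stand" else cv2.minAreaRect(Q[m][:,:2].astype(np.float32)))
E
```

```text
5.6 head [ -74.72 -238.2   282.72] F [-0.7  1.  -0.8] op 51.1 rot [ 0.13 -0.15 -0.06] qd 0.107
5.65 head [ -75.9  -237.84  281.4 ] F [-0.7  0.5 -0.8] op 51.0 rot [ 0.2  -0.3  -0.05] qd 0.045
cap 563 [[-8.5, -10.0, 166.1], [6.4, 0.2, 179.7], [47.7, 9.9, 405.8]] ((2.5398144721984863, 6.127169609069824), 45.51271057128906)
conn 344 [[-4.6, -7.5, 187.2], [2.1, -0.3, 189.6], [8.6, 7.0, 191.0]] ((1.6667851209640503, 0.013831138610839844), 8.33450984954834)
holder 576 [[-7.6, -10.0, 109.3], [9.5, -0.3, 173.5], [12.5, 10.0, 179.9]] ((1.7750643491744995, -0.09760117530822754), 11.033048629760742)
collar 876 [[-10.5, -20.2, 91.0], [10.1, 0.0, 92.7], [22.2, 20.2, 94.1]] ((1.7152255773544312, -0.08853819966316223), 21.79319953918457)
stand 7040 [[-32.1, -111.2, 83.2], [12.1, -38.2, 84.7], [36.2, 32.8, 86.2]] ((1.7239265441894531, -40.29468536376953), (70.16246795654297, 149.9481964111328), 0.4347423017024994)
```

View pics/w2.png

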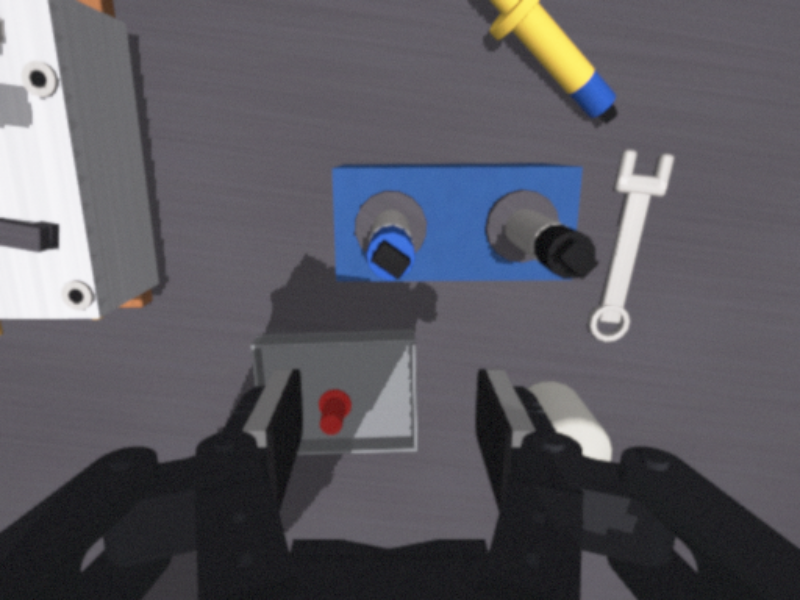

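The plug lies in the tray (333,412). The steel injector with the blue cap at (390,255) is in the stand hole nearer the head. It is the target: the one at (565,250) has a black cap, and the yellow one is loose. Grasping it now.

```bash
python3 - <<'E'
from g import *
read_camera("scene");sh()
I=np.array([574,-226.5,0])+1.0*EX
rows([(I+[0,0,245],Rt(0),3),(I+[0,0,168],Rt(0),5),(I+[0,0,168],Rt(0),2)])
E
```

```text
5.7 head [ -76.39 -237.75  280.83] F [-1.1 -0.4  0.3] op 50.9 rot [ 0.24 -0.37 -0.04] qd 0.013
[0.0091, 0.0003, 0.0119, -0.001, 0.002, 0, 0.0182, 0.0005, 0.0238, -0.003, 0.004, 0, 0.0274, 0.0008, 0.0356, -0.004, 0.007, 0.001, 0.0275, 0.0009, 0.051, -0.004, 0.007, 0.001, 0.0276, 0.0009, 0.0664, -0.004, 0.007, 0.001]
[0, 0, 0.0154, 0, 0, 0, 0, 0, 0.0308, 0, 0, 0, 0, 0, 0.0462, 0, 0, 0, 0, 0, 0.0462, 0, 0, 0, 0, 0, 0.0462, 0, 0, 0]
```

Request:
send_rows(
  increments=[0.0091,0.0003,0.0119,-0.001,0.002,0,0.0182,0.0005,0.0238,-0.003,0.004,0,0.0274,0.0008,0.0356,-0.004,0.007,0.001,0.0275,0.0009,0.051,-0.004,0.007,0.001,0.0276,0.0009,0.0664,-0.004,0.007,0.001],
)

```text
time_s: 6.12
eef_pos: [576.5, -226.0, 211.9]
tool_rot: [-3.134, -0.206, -0.0]
force: [-0.4, 0.0, 0.3]
opening: 51.3
```

Request:
send_rows(
  increments=[0,0,0.0154,0,0,0,0,0,0.0308,0,0,0,0,0,0.0462,0,0,0,0,0,0.0462,0,0,0,0,0,0.0462,0,0,0],
)

```text
time_s: 6.53
eef_pos: [575.9, -226.2, 166.9]
tool_rot: [-3.134, -0.205, 0.001]
force: [-0.6, 0.5, 0.3]
opening: 51.4
```

```bash
python3 - <<'E'
from g import *
sh();c=calibration("wrist");p,d=read_camera("wrist");sh()
I=np.array([574,-226.5,0])+1.0*EX
p,R,s=cur();e=p-I;print("err",e@EX,e@EY,p[2])
E
```

```text
6.53 head [ -48.27 -238.33  166.9 ] F [-0.6  0.5  0.3] op 51.4 rot [ 0.05 -0.02  0.  ] qd 0.034
6.58 head [ -48.01 -238.62  167.87] F [-0.1 -0.3 -0.4] op 51.3 rot [0.01 0.05 0.01] qd 0.022
err 1.230139121609084 -0.24341333153338063 167.86543341435345
```

Request:
send_rows(
  increments=[0,0,0,0,0,0,0,0,0,0,0,0,0,0,0,0,0,0,0,0,0,0,0,0,0,0,0,0,0,0],
  grip=0,
  squeeze=80,
)

```text
time_s: 7.0
eef_pos: [576.4, -226.7, 169.0]
tool_rot: [3.134, 0.205, 0.004]
force: [-0.7, 0.6, 6.1]
opening: 19.8
```

Request:
send_rows(
  increments=[0,0,-0.005,0,0,0,0,0,-0.02,0,0,0,0,0,-0.04,0,0,0,0,0,-0.06,0,0,0,0,0,-0.09,0,0,0],
)

```text
time_s: 7.42
eef_pos: [575.2, -226.3, 258.1]
tool_rot: [-3.134, -0.205, 0.002]
force: [-0.1, -0.6, -4.4]
opening: 19.5
```

```bash
python3 - <<'E'
from g import *
read_camera("scene");sh()
rows([(H(-45,-200,310),Rt(0),3),(H(-38,-40,310),Rt(0)),(H(-36,0,300),Rt(0),2),(H(-36,0,300),Rt(0),2)],vmax=38)
E
```

```text
7.47 head [ -47.42 -239.33  264.78] F [ 0.5 -1.2  5.6] op 19.9 rot [-0.16  0.37  0.03] qd 0.145
[0.0009, -0.0131, -0.0151, 0.001, -0.002, 0, 0.0018, -0.0261, -0.0302, 0.002, -0.004, 0, 0.0027, -0.0392, -0.0453, 0.003, -0.006, -0.001, 0.0041, -0.0712, -0.0454, 0.003, -0.006, -0.001, 0.0055, -0.1032, -0.0455, 0.003, -0.006, -0.001]
[0.0014, -0.032, 0, 0, 0, 0, 0.0028, -0.064, 0, 0, 0, 0, 0.0042, -0.096, 0, 0, 0, 0, 0.0052, -0.116, 0.005, 0, 0, 0, 0.0062, -0.136, 0.01, 0, 0, 0]
[0, 0, 0, 0, 0, 0, 0, 0, 0, 0, 0, 0]
```

Request:
send_rows(
  increments=[0.0009,-0.0131,-0.0151,0.001,-0.002,0,0.0018,-0.0261,-0.0302,0.002,-0.004,0,0.0027,-0.0392,-0.0453,0.003,-0.006,-0.001,0.0041,-0.0712,-0.0454,0.003,-0.006,-0.001,0.0055,-0.1032,-0.0455,0.003,-0.006,-0.001],
)

```text
time_s: 7.88
eef_pos: [567.6, -123.3, 304.4]
tool_rot: [-3.133, -0.204, 0.006]
force: [0.9, 1.1, -4.2]
opening: 19.9
```

Request:
send_rows(
  increments=[0.0014,-0.032,0,0,0,0,0.0028,-0.064,0,0,0,0,0.0042,-0.096,0,0,0,0,0.0052,-0.116,0.005,0,0,0,0.0062,-0.136,0.01,0,0,0],
)

```text
time_s: 8.3
eef_pos: [555.9, 13.8, 294.4]
tool_rot: [-3.132, -0.208, 0.006]
force: [0.4, -5.1, 16.4]
opening: 19.7
```

Request:
send_rows(
  increments=[0,0,0,0,0,0,0,0,0,0,0,0,0,0,0,0,0,0],
)

```text
time_s: 8.55
eef_pos: [556.3, 10.9, 294.5]
tool_rot: [-3.133, -0.205, 0.007]
force: [-0.6, -2.0, 3.6]
opening: 19.6
```

```bash
python3 - <<'E'
from g import *
sh()
for n in("wrist","scene","side"):
    c=calibration(n);p,d=read_camera(n);sh()
    P=cloud(c,d);np.savez("i_%s.npz"%n,p=p,d=d,P=P,**{k:np.array(c[k]) for k in("intrinsics","R","t")})
    if n=="wrist":cv2.imwrite("pics/w3.png",cv2.resize(p[:,:,::-1],(800,600)))
E
```

```text
8.55 head [-36.8   -0.69 294.49] F [-0.8 -1.9  3.6] op 19.6 rot [ 0.12 -0.23  0.02] qd 0.013
8.6 head [-36.79  -0.97 294.54] F [-1.  -1.8  4.3] op 19.8 rot [ 0.12 -0.22  0.05] qd 0.005
8.65 head [-36.78  -1.   294.51] F [-1.3 -1.3  4.4] op 19.9 rot [ 0.12 -0.22  0.06] qd 0.004
8.7 head [-36.77  -0.92 294.48] F [-0.2 -3.   5.9] op 20.1 rot [ 0.12 -0.22  0.06] qd 0.005
```

View pics/w3.png

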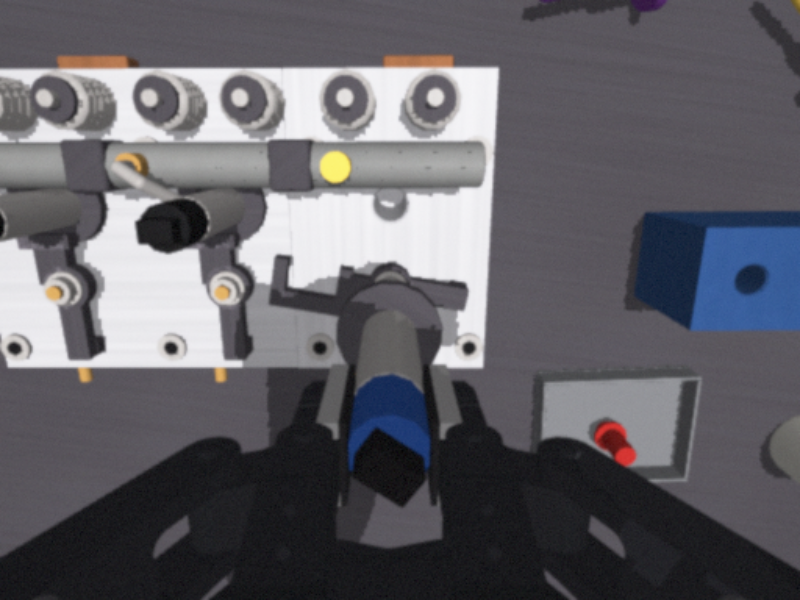

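Injector held upright above the stud: collar (390,330), cap (390,435). The open bore is at (390,203) beside the rail, the fork is parked and the plug stays in the tray (615,445). Next, the injector relative to the head from all three cameras.

```bash
cat > m3.py <<'E'
from g import *
for n in("wrist","side","scene"):
    z=np.load("i_%s.npz"%n);p,P=z["p"],z["P"]
    Q=np.stack([(P[...,:2]-B)@EX[:2],(P[...,:2]-B)@EY[:2],P[...,2]-105],-1);hx,hy,hz=Q[...,0],Q[...,1],Q[...,2]
    hsv=cv2.cvtColor(p,cv2.COLOR_RGB2HSV);Hh,S,V=[hsv[...,i].astype(int) for i in range(3)]
    print(n)
    def fit(m,r=None,nm=""):
        q=Q[m]
        if len(q)<8:print(nm,"few",len(q));return
        from scipy.optimize import least_squares
        f=least_squares(lambda v:np.hypot(q[:,0]-v[0],q[:,1]-v[1])-r,[q[:,0].mean(),q[:,1].mean()],loss="soft_l1")
        print(nm,len(q),"centre",f.x.round(2),"rms",np.sqrt(np.mean(f.fun**2)).round(2),"z",np.percentile(q[:,2],[2,50,98]).round(1))
    near=(abs(hx+37)<30)&(abs(hy)<30)
    for a in range(105,152,8):
        fit(near&(abs(hz-a)<4)&(np.hypot(hx+37,hy)<16),11,"holder %d"%a)
    m=near&(hz>85)&(hz<112)&(np.hypot(hx+37,hy)>15)
    q=Q[m]
    if len(q)>10:
        print("collar z",np.percentile(q[:,2],[2,50,98]).round(1))
        mm=m&(hz>np.percentile(q[:,2],60)-2)
        print(cv2.minEnclosingCircle(Q[mm][:,:2].astype(np.float32)),mm.sum())
    # rail tube axis fit: circle r=11 in x-z
    from scipy.optimize import least_squares
    m=(hy>-38)&(hy<8)&(hx>8)&(hx<42)&(hz>44)&(hz<66); q=Q[m]
    f=least_squares(lambda v:np.hypot(q[:,0]-v[0],q[:,2]-v[1])-11,[24.5,51],loss="soft_l1");print("rail",len(q),f.x.round(2))
    m=(abs(hz)<2.5)&(V>110)&(S<60)&(hx>-112)&(hx<85)&(hy>-75)&(hy<260);r=cv2.minAreaRect(Q[m][:,:2].astype(np.float32));print("face",[np.round(v,2) for v in r])
E
python3 m3.py
```

```text
wrist
holder 105 few 0
holder 113 789 centre [-35.24  -0.04] rms 2.62 z [111.8 113.1 116.2]
holder 121 127 centre [-38.2  -0.3] rms 0.17 z [117.5 121.1 124.9]
holder 129 144 centre [-38.09  -0.32] rms 0.16 z [125.1 129.1 132.8]
holder 137 171 centre [-38.04  -0.32] rms 0.18 z [133.2 137.4 140.8]
holder 145 181 centre [-37.93  -0.38] rms 0.17 z [141.1 145.1 148.8]
collar z [106.  110.9 112. ]
((-38.114112854003906, -0.16843010485172272), 22.045700073242188) 121
rail 1811 [27.2 50.4]
face [array([-12.16,  94.09]), array([179.75, 310.31]), np.float64(0.09)]
side
holder 105 few 0
holder 113 64 centre [-37.49   1.44] rms 2.57 z [112.6 113.8 116.9]
holder 121 41 centre [-40.29  -0.33] rms 0.72 z [117.8 121.4 124.9]
holder 129 43 centre [-40.25  -0.21] rms 0.8 z [125.5 129.4 132.8]
holder 137 44 centre [-39.87  -0.33] rms 0.74 z [133.4 137.2 140.7]
holder 145 39 centre [-39.94   0.04] rms 0.69 z [141.5 144.7 148.6]
collar z [106.  109.4 111.8]
((-40.821067810058594, 1.9838299751281738), 22.110000610351562) 44
rail 151 [25.04 50.84]
face [array([-14.7 ,  94.46]), array([180.86, 313.16]), np.float64(0.04)]
scene
holder 105 few 1
holder 113 36 centre [-37.35  -1.35] rms 2.53 z [112.8 114.3 117. ]
holder 121 29 centre [-39.45  -1.57] rms 1.23 z [117.7 121.5 124.7]
holder 129 32 centre [-39.4   -1.27] rms 1.16 z [125.5 129.2 132.7]
holder 137 29 centre [-39.34  -1.52] rms 0.69 z [133.4 137.1 140.7]
holder 145 29 centre [-39.71  -1.7 ] rms 1.18 z [141.7 144.6 148.9]
collar z [106.2 109.1 111.6]
((-35.97130584716797, -8.846454620361328), 20.003868103027344) 35
rail 92 [25.85 51.34]
face [array([-12.88,  92.29]), array([313.62, 180.26]), np.float64(90.0)]
```

```bash
sed -i 's/^B=.*//; s/^A=np.deg2rad(7.5); B=.*/A=np.deg2rad(7.5); B=np.array([592.7,16.4])/' g.py; cat >> g.py <<'E'
B0=B.copy(); B=B0+4.05*EX[:2]-1.55*EY[:2]   # bore in TCP terms, with the held injector's offset
E
sed -i 's/^Ds=.*/if __name__!="__main__": raise SystemExit\n&/' plan.py
python3 - <<'E'
from g import *
src=open("plan.py").read().split("if __name__")[0];exec(src)
for D,x,t in [(-15,0,10),(-5,.5,10),(0,1,10),(10,1,10),(20,1.5,10),(26,2.2,10),(32,3,10),(36,3,9),(40,2.5,8),(42,2.2,6.5),(44,2,5),(46,1.2,3),(47.5,.5,1),(49,0,0)]:print(D,x,t,clear(x,D,np.deg2rad(t)).round(2))
read_camera("scene");sh()
G=160
rows([(*tip(-15,0,10,G),5),(*tip(-15,0,10,G),2)])
E
```

```text
-15 0 10 14.38
-5 0.5 10 13.3
0 1 10 6.08
10 1 10 4.08
20 1.5 10 2.93
26 2.2 10 2.59
32 3 10 2.08
36 3 9 1.85
40 2.5 8 1.84
42 2.2 6.5 1.71
44 2 5 1.8
46 1.2 3 1.8
47.5 0.5 1 2.01
49 0 0 1.67
8.75 head [-40.78   0.78 294.46] F [-1.5 -1.3  6.1] op 19.7 rot [ 0.12 -0.22  0.05] qd 0.002
[0.0026, 0.0002, 0.0034, 0, 0.036, 0, 0.0052, 0.0003, 0.0067, -0.001, 0.071, 0, 0.0078, 0.0005, 0.0101, -0.001, 0.107, -0.001, 0.0105, 0.0006, 0.0135, -0.002, 0.143, -0.001, 0.0131, 0.0008, 0.0168, -0.002, 0.178, -0.001]
[0, 0, 0, 0, 0, 0, 0, 0, 0, 0, 0, 0]
```

Request:
send_rows(
  increments=[0.0026,0.0002,0.0034,0,0.036,0,0.0052,0.0003,0.0067,-0.001,0.071,0,0.0078,0.0005,0.0101,-0.001,0.107,-0.001,0.0105,0.0006,0.0135,-0.002,0.143,-0.001,0.0131,0.0008,0.0168,-0.002,0.178,-0.001],
)

```text
time_s: 9.17
eef_pos: [574.9, 12.8, 283.7]
tool_rot: [-3.108, -0.204, -0.304]
force: [10.8, 1.8, 97.1]
opening: 19.7
```

Request:
send_rows(
  increments=[0,0,0,0,0,0,0,0,0,0,0,0,0,0,0,0,0,0],
)

```text
time_s: 9.42
eef_pos: [574.0, 13.2, 282.4]
tool_rot: [-3.108, -0.204, -0.296]
force: [10.3, 3.2, 47.9]
opening: 20.0
```

```bash
python3 - <<'E'
from g import *
sh()
for n in("wrist","side"):
    c=calibration(n);p,d=read_camera(n);sh()
    P=cloud(c,d);np.savez("j_%s.npz"%n,p=p,d=d,P=P)
    Q=np.stack([(P[...,:2]-B0)@EX[:2],(P[...,:2]-B0)@EY[:2],P[...,2]-105],-1);hx,hy,hz=Q[...,0],Q[...,1],Q[...,2]
    b=np.array([2.75,-.9]) if n=="wrist" else np.array([.4,-.54])
    # holder axis: fit cylinder r=11 tilted in x: params x0(at z=100),y0,slope x, slope y
    from scipy.optimize import least_squares
    m=(hz>112)&(hz<150)&(abs(hx+18-0)<25)&(abs(hy)<16);q=Q[m]
    def f(v):
        a=np.array([v[2],v[3],1]);a/=np.linalg.norm(a);w=q-[v[0],v[1],100];return np.linalg.norm(np.cross(w,a),axis=1)-11
    s=least_squares(f,[-18,0,-.18,0],loss="soft_l1",f_scale=.5);v=s.x
    t=np.arctan(-v[2]);print(n,len(q),"axis at z100",v[:2]-b,"tilt",np.rad2deg(t).round(2),np.rad2deg(np.arctan(v[3])).round(2))
    print(" axis at z=15:",v[0]-b[0]-v[2]*85, v[1]-b[1]-v[3]*85)
q=cur()[0]-H(0,0,0);print("expected axis x at z15:",q@EX+(q[2]-120)*np.tan(np.deg2rad(10)))
rows([(*tip(0,1,10,160),4),(*tip(20,1.5,10,160),6)])
E
```

```text
9.42 head [-23.01   0.78 282.42] F [10.6  1.8 47.9] op 20.0 rot [ 0.04 10.89 -0.03] qd 0.006
9.47 head [-23.06   0.82 282.25] F [ 9.1  1.6 47.7] op 20.0 rot [ 0.04 10.87 -0.04] qd 0.002
wrist 191 axis at z100 [-31.44612256   0.65638873] tilt -7.84 -0.16
 axis at z=15: -43.15367470720825 0.887638414706918
9.52 head [-23.05   0.78 282.18] F [10.8  1.6 48. ] op 19.6 rot [ 0.04 10.86 -0.03] qd 0.002
side 212 axis at z100 [-31.2747051    0.66866723] tilt -7.76 -0.2
 axis at z=15: -42.85108311744447 0.9706918167080889
expected axis x at z15: 5.545941258445229
[-0.0018, 0.0002, 0.0046, 0, -0.004, 0, -0.0037, 0.0004, 0.0093, 0, -0.008, 0, -0.0055, 0.0006, 0.0139, -0.001, -0.011, 0, -0.0074, 0.0008, 0.0186, -0.001, -0.015, 0, -0.0079, 0.0008, 0.0218, -0.001, -0.015, 0]
[-0.0005, 0, 0.0033, 0, 0, 0, -0.001, 0, 0.0066, 0, 0, 0, -0.0015, 0, 0.0099, 0, 0, 0, -0.002, 0, 0.0132, 0, 0, 0, -0.0025, 0, 0.0165, 0, 0, 0]
```

The nozzle tip caught the stud nut: the overshoot left it about 28 mm above the face, directly over the stud. The injector has swung in the grip. I'll lift clear and re-measure.

Request:
send_rows(
  increments=[0.0019,0,-0.0098,0,0,0,0.0045,0,-0.0236,0,0,0,0.0075,0,-0.0393,0,0,0,0.0113,0,-0.0589,0,0,0,0.0113,0,-0.0589,0,0,0],
)

```text
time_s: 9.93
eef_pos: [570.9, 12.4, 340.0]
tool_rot: [-3.111, -0.204, -0.276]
force: [-0.4, -0.7, -3.2]
opening: 19.9
```

Request:
send_rows(
  increments=[0,0,0,0,0,0,0,0,0,0,0,0,0,0,0,0,0,0],
)

```text
time_s: 10.18
eef_pos: [569.8, 12.9, 336.0]
tool_rot: [-3.111, -0.206, -0.267]
force: [-0.6, -0.5, -4.0]
opening: 19.9
```

```bash
cat > m4.py <<'E'
from g import *
from scipy.optimize import least_squares
def held(names=("wrist","side"),save=None):
    p,R,s=cur(); out=[]
    for n in names:
        c=calibration(n);im,d=read_camera(n); P=cloud(c,d)
        if save:np.savez(f"{save}_{n}.npz",p=im,d=d,P=P)
        W=R.inv().apply((P-p).reshape(-1,3)); W=W[(d>0).ravel()]   # tool frame
        m=(abs(W[:,1])<15)&(abs(W[:,0])<60)&(W[:,2]>23)&(W[:,2]<72)
        q=W[m]
        v=np.array([0,0,0.33 if False else 0.,0.])
        def f(v):
            a=np.array([v[2],v[3],1]);a/=np.linalg.norm(a);w=q-[v[0],v[1],0];return np.linalg.norm(np.cross(w,a),axis=1)-11
        best=min((least_squares(f,[0,0,k,0],loss="soft_l1",f_scale=.5) for k in(-.35,0,.35)),key=lambda r:r.cost);v=best.x
        a=np.array([v[2],v[3],1]);a/=np.linalg.norm(a)
        al=(W-[v[0],v[1],0])@a; rad=np.linalg.norm(np.cross(W-[v[0],v[1],0],a),axis=1)
        k=(rad>14)&(rad<22.5)&(al>50)&(al<110)
        print(n,len(q),"x0,y0 at TCP",v[:2].round(2),"lean deg x,y",np.rad2deg(np.arctan(v[2:])).round(2),"cost",best.cost.round(1),"collar",k.sum(),np.percentile(al[k],[3,20,50]).round(1) if k.sum()>5 else "")
    return v
if __name__=="__main__":
    sh();held(save="k");sh()
E
python3 m4.py
```

```text
10.18 head [-27.26   1.06 335.96] F [-0.6 -0.4 -4. ] op 19.9 rot [ 0.06  9.83 -0.06] qd 0.006
wrist 1104 x0,y0 at TCP [-17.44   0.17] lean deg x,y [13.37 -0.55] cost 1845.6 collar 327 [63.5 65.7 67.9]
side 379 x0,y0 at TCP [ 1.32 -0.14] lean deg x,y [-22.18  -0.93] cost 363.9 collar 176 [67.9 69.1 70.3]
10.28 head [-27.11   1.21 336.26] F [ 0.7  0.7 -2.8] op 19.7 rot [ 0.06  9.85 -0.08] qd 0.009
```

```bash
cat > m5.py <<'E'
from g import *
from scipy.optimize import least_squares
def ana(P,d,p,R,k0,n=""):
    W=R.inv().apply((P-p).reshape(-1,3)); W=W[(d>0).ravel()]
    v=np.array([0,0,k0,0.])
    for it in range(4):
        a=np.array([v[2],v[3],1]);a/=np.linalg.norm(a)
        al=(W-[v[0],v[1],0])@a; rad=np.linalg.norm(np.cross(W-[v[0],v[1],0],a),axis=1)
        q=W[(al>24)&(al<62)&(rad<(15 if it<2 else 12.5))&(rad>8)]
        def f(v):
            a=np.array([v[2],v[3],1]);a/=np.linalg.norm(a);w=q-[v[0],v[1],0];return np.linalg.norm(np.cross(w,a),axis=1)-11
        r=least_squares(f,v,loss="soft_l1",f_scale=.5);v=r.x
    k=(rad>14)&(rad<21)&(al>55)&(al<105)
    print(n,len(q),"x0,y0 at TCP",v[:2].round(2),"lean deg",np.rad2deg(np.arctan(v[2:])).round(2),"rms",np.sqrt(np.mean(r.fun**2)).round(2),"collar",k.sum(),np.percentile(al[k],[3,20,50]).round(1) if k.sum()>5 else "")
    return v
E
python3 - <<'E'
from m5 import *
p,R,s=cur()
for n in("wrist","side"):
    z=np.load(f"k_{n}.npz");ana(z["P"],z["d"],p,R,-.33,n)
E
```

```text
wrist 193 x0,y0 at TCP [ 0.93 -0.12] lean deg [-18.93   0.04] rms 0.05 collar 608 [68.4 69.1 69.6]
side 239 x0,y0 at TCP [-1.55 -0.78] lean deg [-18.58   0.26] rms 0.71 collar 89 [67.8 68.1 68.6]
```

The grip shows the injector leaned 18.7° and slid 8 mm, too much to fit past the rail. I'll put it back upright in its stand hole and take it afresh.

```bash
python3 - <<'E'
from g import *
sh()
I=np.array([574,-226.5,0])+.7*EX-.5*EY
rows([(I+[0,0,330],Rt(18.75)),(I+[0,0,290],Rt(18.75),3),(I+[0,0,290],Rt(18.75),3)],vmax=36)
E
```

```text
10.28 head [-27.11   1.21 336.26] F [ 0.7  0.7 -2.8] op 19.7 rot [ 0.06  9.85 -0.08] qd 0.009
[-0.0039, 0.0341, 0.0002, 0, 0.022, 0, -0.0078, 0.0681, 0.0004, 0, 0.044, 0, -0.0118, 0.1022, 0.0006, -0.001, 0.067, 0, -0.0157, 0.1363, 0.0008, -0.001, 0.089, 0.001, -0.0196, 0.1704, 0.001, -0.001, 0.111, 0.001]
[-0.0039, 0.0341, -0.0002, 0, 0.022, 0, -0.0078, 0.0682, -0.0004, 0, 0.044, 0, -0.0115, 0.0682, 0.0124, 0, 0.044, 0, -0.0152, 0.0682, 0.0252, 0, 0.044, 0, -0.019, 0.0682, 0.038, 0, 0.044, 0]
[0, 0, 0, 0, 0, 0, 0, 0, 0, 0, 0, 0, 0, 0, 0, 0, 0, 0]
```

Request:
send_rows(
  increments=[-0.0039,0.0341,0.0002,0,0.022,0,-0.0078,0.0681,0.0004,0,0.044,0,-0.0118,0.1022,0.0006,-0.001,0.067,0,-0.0157,0.1363,0.0008,-0.001,0.089,0.001,-0.0196,0.1704,0.001,-0.001,0.111,0.001],
)

```text
time_s: 10.7
eef_pos: [573.3, -159.9, 332.1]
tool_rot: [-3.085, -0.203, -0.442]
force: [0.4, -0.4, -3.0]
opening: 20.0
```

Request:
send_rows(
  increments=[-0.0039,0.0341,-0.0002,0,0.022,0,-0.0078,0.0682,-0.0004,0,0.044,0,-0.0115,0.0682,0.0124,0,0.044,0,-0.0152,0.0682,0.0252,0,0.044,0,-0.019,0.0682,0.038,0,0.044,0],
)

```text
time_s: 11.12
eef_pos: [574.6, -227.6, 289.6]
tool_rot: [-3.072, -0.2, -0.508]
force: [0.8, -0.4, -3.4]
opening: 19.9
```

Request:
send_rows(
  increments=[0,0,0,0,0,0,0,0,0,0,0,0,0,0,0,0,0,0],
)

```text
time_s: 11.37
eef_pos: [575.3, -226.9, 291.4]
tool_rot: [-3.072, -0.202, -0.51]
force: [0.7, -0.8, -3.2]
opening: 20.1
```

```bash
python3 - <<'E'
from m5 import *
sh()
I=np.array([574,-226.5,0])
for n in("wrist","side"):
    p,R,s=cur();c=calibration(n);im,d=read_camera(n);P=cloud(c,d);v=ana(P,d,p,R,-.33,n)
    a=R.apply([v[2],v[3],1]);a/=a[2];o=p+R.apply([v[0],v[1],0]);
    for z in(85,o[2]): 
        x=o+a*(z-o[2])-I;print(n,"axis at z",round(z),"rel I",(x@EX).round(2),(x@EY).round(2))
    Q=np.stack([(P[...,:2]-I[:2])@EX[:2],(P[...,:2]-I[:2])@EY[:2],P[...,2]],-1)
    hsv=cv2.cvtColor(im,cv2.COLOR_RGB2HSV);Hh,S,V=[hsv[...,i].astype(int) for i in range(3)]
    m=(abs(Q[...,2]-85)<2.5)&(Hh>100)&(Hh<125)&(S>120)&(abs(Q[...,0])<60)&(abs(Q[...,1]+40)<100)
    r=cv2.minAreaRect(Q[m][:,:2].astype(np.float32));print(n,"stand rect",[np.round(t,2) for t in r])
sh()
t=I+.7*EX-.5*EY
rows([(t+[0,0,222],Rt(18.75),5)])
E
```

```text
11.37 head [ -53.1  -237.41  291.35] F [ 0.6 -0.9 -3.2] op 20.1 rot [-1.000e-02  1.884e+01 -3.000e-02] qd 0.005
wrist 197 x0,y0 at TCP [ 0.98 -0.3 ] lean deg [-18.92   0.18] rms 0.05 collar 609 [68.5 69.  69.5]
wrist axis at z 85 rel I 1.82 -0.93
wrist axis at z 292 rel I 2.12 -0.28
wrist stand rect [array([  2.23, -40.55]), array([ 69.25, 150.08]), np.float64(0.11)]
side 131 x0,y0 at TCP [-1.7  -0.51] lean deg [-18.65   0.29] rms 0.91 collar 52 [65.4 67.7 68.4]
side axis at z 85 rel I 0.38 -1.15
side axis at z 291 rel I -0.38 -0.07
side stand rect [array([ -0.79, -35.77]), array([ 70.31, 146.9 ]), np.float64(0.42)]
11.47 head [ -53.05 -237.41  291.58] F [-0.1 -0.  -4.4] op 19.8 rot [-0.03 18.87 -0.03] qd 0.004
[-0.0046, 0, 0.0131, 0, 0, 0, -0.0092, 0, 0.0263, 0, -0.001, 0, -0.0138, -0.0001, 0.0394, 0, -0.001, 0, -0.0184, -0.0001, 0.0525, 0, -0.002, 0, -0.023, -0.0001, 0.0657, 0, -0.002, 0.001]
```

Request:
send_rows(
  increments=[-0.0046,0,0.0131,0,0,0,-0.0092,0,0.0263,0,0,0,-0.0138,0,0.0394,0,0,0,-0.0184,0,0.0525,0,0,0,-0.023,0,0.0657,0,0,0],
)

```text
time_s: 11.88
eef_pos: [574.7, -227.0, 221.2]
tool_rot: [-3.072, -0.202, -0.51]
force: [0.2, 0.3, -3.5]
opening: 19.9
```

Request:
send_rows(
  increments=[-0.0023,0,0.0066,0,0,0,-0.0046,0,0.0131,0,0,0,-0.0069,0,0.0197,0,0,0,-0.0091,0,0.026,0,0,0,-0.0103,0,0.0293,0,0,0],
)

```text
time_s: 12.3
eef_pos: [574.1, -227.0, 189.6]
tool_rot: [-3.072, -0.202, -0.509]
force: [-0.1, 0.6, -4.5]
opening: 19.7
```

```bash
python3 - <<'E'
from g import *
sh();read_camera("scene");sh()
E
```

```text
12.3 head [ -54.22 -237.34  189.57] F [-0.1  0.6 -4.5] op 19.7 rot [ 1.00e-02  1.88e+01 -2.00e-02] qd 0.093
12.35 head [ -54.37 -237.28  189.18] F [-0.9  0.1 -5.4] op 20.2 rot [ 3.000e-02  1.877e+01 -1.000e-02] qd 0.027
```

Request:
send_rows(
  increments=[-0.001,0,0.0038,0,0,0,-0.0023,0,0.0076,0,0,0,-0.0035,0,0.0114,0,0,0,-0.0047,0,0.0151,0,0,0,-0.006,0,0.0189,0,0,0],
)

```text
time_s: 12.77
eef_pos: [574.6, -227.0, 169.9]
tool_rot: [-3.072, -0.202, -0.509]
force: [-0.2, -1.0, -4.1]
opening: 19.9
```

Request:
send_rows(
  increments=[-0.0006,0,0.0019,0,0,0,-0.0013,0,0.0038,0,0,0,-0.0016,0,0.0047,0,0,0],
)

```text
time_s: 13.02
eef_pos: [574.5, -227.0, 165.0]
tool_rot: [-3.072, -0.202, -0.509]
force: [0.2, 0.1, -4.0]
opening: 19.9
```

Request:
send_rows(
  increments=[-0.0003,0,0.0009,0,0,0,-0.0006,0,0.0019,0,0,0,-0.0008,0,0.0026,0,0,0,-0.001,0,0.0033,0,0,0],
)

```text
time_s: 13.35
eef_pos: [574.7, -227.0, 161.9]
tool_rot: [-3.072, -0.202, -0.509]
force: [-0.3, -0.4, -0.8]
opening: 19.6
```

```bash
python3 - <<'E'
from g import *
sh();read_camera("scene");sh()
E
```

```text
13.35 head [ -53.64 -237.38  161.86] F [-0.3 -0.3 -0.8] op 19.6 rot [ 0.   18.82 -0.02] qd 0.022
13.4 head [ -53.59 -237.41  161.87] F [-0.5 -0.2 -3.3] op 20.0 rot [ 0.000e+00  1.882e+01 -1.000e-02] qd 0.005
```

Request:
send_rows(
  increments=[-0.0002,0,0.0006,0,0,0,-0.0003,0,0.0009,0,0,0,-0.0003,0,0.0009,0,0,0,-0.0003,0,0.0009,0,0,0],
  grip=0.5,
)

```text
time_s: 13.73
eef_pos: [574.8, -227.0, 161.1]
tool_rot: [-3.072, -0.202, -0.509]
force: [-0.1, 0.0, -0.3]
opening: 42.8
```

```bash
python3 - <<'E'
from g import *
sh();read_camera("scene");sh()
t=np.array([574,-226.5,168])+1.6*EX-.5*EY
rows([(t,Rt(0),6),(t,Rt(0),4)])
E
```

```text
13.73 head [ -53.53 -237.4   161.05] F [-0.1  0.  -0.3] op 42.8 rot [-0.   18.83 -0.02] qd 0.002
13.78 head [ -53.59 -237.42  161.02] F [-0.4  0.1 -0.6] op 42.8 rot [-0.   18.82 -0.02] qd 0.002
[0.0005, 0, -0.0011, 0, -0.055, 0, 0.001, 0, -0.0021, 0, -0.11, 0, 0.0015, 0, -0.0032, 0, -0.164, 0, 0.0021, -0.0001, -0.0042, 0, -0.219, 0, 0.0026, -0.0001, -0.0053, 0, -0.274, 0]
[0.0002, 0, -0.0012, 0, -0.055, 0, 0.0002, 0, -0.0012, 0, -0.055, 0, 0.0002, 0, -0.0012, 0, -0.055, 0, 0.0002, 0, -0.0012, 0, -0.055, 0, 0.0002, 0, -0.0012, 0, -0.055, 0]
```

Request:
send_rows(
  increments=[0.0005,0,-0.0011,0,-0.055,0,0.001,0,-0.0021,0,-0.11,0,0.0015,0,-0.0032,0,-0.164,0,0.0021,0,-0.0042,0,-0.219,0,0.0026,0,-0.0053,0,-0.274,0],
)

```text
time_s: 14.2
eef_pos: [575.6, -226.7, 167.2]
tool_rot: [-3.131, -0.206, -0.081]
force: [-0.5, 1.0, 0.4]
opening: 42.7
```

Request:
send_rows(
  increments=[0.0002,0,-0.0012,0,-0.055,0,0.0002,0,-0.0012,0,-0.055,0,0.0002,0,-0.0012,0,-0.055,0,0.0002,0,-0.0012,0,-0.055,0,0.0002,0,-0.0012,0,-0.055,0],
)

```text
time_s: 14.62
eef_pos: [575.1, -227.2, 168.0]
tool_rot: [-3.135, -0.205, -0.001]
force: [-0.1, -1.0, 0.3]
opening: 42.9
```

```bash
python3 - <<'E'
from m5 import *
sh()
for n in("wrist","side"):
    p,R,s=cur();c=calibration(n);im,d=read_camera(n);P=cloud(c,d);v=ana(P,d,p,R,0,n)
sh()
E
```

```text
14.62 head [ -53.27 -237.7   168.01] F [-0.2 -1.   0.3] op 42.9 rot [0.01 0.02 0.03] qd 0.01
wrist 924 x0,y0 at TCP [ 0.56 -0.45] lean deg [0.   0.03] rms 0.19 collar 1362 [74.2 74.9 75.4]
side 90 x0,y0 at TCP [-1.91 -1.39] lean deg [0.38 0.77] rms 0.99 collar 56 [73.3 74.  74.9]
14.72 head [ -53.14 -237.71  168.11] F [-0.3 -1.  -0.8] op 42.5 rot [0.   0.01 0.03] qd 0.009
```

Request:
send_rows(
  increments=[0,0,0,0,0,0,0,0,0,0,0,0,0,0,0,0,0,0,0,0,0,0,0,0,0,0,0,0,0,0],
  grip=0,
  squeeze=100,
)

```text
time_s: 15.13
eef_pos: [575.6, -227.1, 168.4]
tool_rot: [3.134, 0.206, -0.0]
force: [-2.3, -0.8, 5.7]
opening: 19.5
```

Request:
send_rows(
  increments=[0,0,-0.01,0,0,0,0,0,-0.03,0,0,0,0,0,-0.06,0,0,0,0,0,-0.095,0,0,0,0,0,-0.13,0,0,0],
)

```text
time_s: 15.55
eef_pos: [575.1, -226.6, 299.9]
tool_rot: [-3.134, -0.206, 0.002]
force: [1.3, 0.2, -3.8]
opening: 19.6
```

Request:
send_rows(
  increments=[0,0,-0.03,0,0,0,0,0,-0.05,0,0,0,0,0,-0.05,0,0,0,0,0,-0.05,0,0,0],
)

```text
time_s: 15.88
eef_pos: [575.6, -226.8, 348.5]
tool_rot: [3.135, 0.206, 0.0]
force: [0.5, -0.6, -4.4]
opening: 19.4
```

```bash
python3 - <<'E'
from g import *
read_camera("scene");sh()
rows([(H(-40,0,345),Rt(0)),(H(-40,0,345),Rt(0),3)],vmax=38)
E
```

```text
15.93 head [ -52.95 -237.2   347.36] F [ 0.4 -0.3 -4.8] op 19.8 rot [ 0.03 -0.09 -0.02] qd 0.018
[0.0019, -0.0339, 0.0004, 0, 0, 0, 0.0037, -0.0678, 0.0007, 0, 0, 0, 0.0056, -0.1017, 0.0011, 0, 0.001, 0, 0.0074, -0.1355, 0.0014, 0, 0.001, 0, 0.0093, -0.1694, 0.0018, 0, 0.001, 0]
[0.0019, -0.0339, 0.0003, 0, 0, 0, 0.0037, -0.0678, 0.0007, 0, 0, 0, 0.0037, -0.0678, 0.0007, 0, 0, 0, 0.0037, -0.0678, 0.0007, 0, 0, 0, 0.0037, -0.0678, 0.0007, 0, 0, 0]
```

Request:
send_rows(
  increments=[0.0019,-0.0339,0.0004,0,0,0,0.0037,-0.0678,0.0007,0,0,0,0.0056,-0.1017,0.0011,0,0.001,0,0.0074,-0.1355,0.0014,0,0.001,0,0.0093,-0.1694,0.0018,0,0.001,0],
)

```text
time_s: 16.35
eef_pos: [561.9, -56.1, 344.9]
tool_rot: [-3.134, -0.206, 0.003]
force: [1.3, -0.3, -3.3]
opening: 19.7
```

Request:
send_rows(
  increments=[0.0019,-0.0339,0.0003,0,0,0,0.0037,-0.0678,0.0007,0,0,0,0.0037,-0.0678,0.0007,0,0,0,0.0037,-0.0678,0.0007,0,0,0,0.0037,-0.0678,0.0007,0,0,0],
)

```text
time_s: 16.77
eef_pos: [557.3, 9.5, 344.6]
tool_rot: [3.134, 0.206, -0.002]
force: [-0.1, -0.6, -4.5]
opening: 19.8
```

```bash
cat > m6.py <<'E'
from m5 import *
def rel(k0=0,names=("wrist","side"),tag=None):
    """injector axis relative to the true bore, and tilt"""
    for n in names:
        p,R,s=cur();c=calibration(n);im,d=read_camera(n);P=cloud(c,d);v=ana(P,d,p,R,k0,n)
        if tag:cv2.imwrite(f"pics/{tag}_{n}.png",cv2.resize(im[:,:,::-1],(800,600)))
        Q=np.stack([(P[...,:2]-B0)@EX[:2],(P[...,:2]-B0)@EY[:2],P[...,2]-105],-1);hx,hy,hz=Q[...,0],Q[...,1],Q[...,2]
        hsv=cv2.cvtColor(im,cv2.COLOR_RGB2HSV);S,V=hsv[...,1],hsv[...,2]
        m=(hy>-38)&(hy<8)&(hx>8)&(hx<42)&(hz>44)&(hz<66)&(np.hypot(hx-25.5,hz-51)<14); q=Q[m]
        f=least_squares(lambda v:np.hypot(q[:,0]-v[0],q[:,2]-v[1])-11,[25.5,51],loss="soft_l1");rx=f.x
        m=(abs(hz)<2.5)&(V>110)&(S<60)&(hx>-112)&(hx<85)&(hy>-75)&(hy<260);r=cv2.minAreaRect(Q[m][:,:2].astype(np.float32))
        b=np.array([rx[0]-24.5,r[0][1]-95])
        a=R.apply([v[2],v[3],1]);o=p+R.apply([v[0],v[1],0])
        dirs=np.array([a@EX,a@EY,a[2]])/a[2]
        t=np.r_[(o[:2]-B0)@EX[:2]-b[0],(o[:2]-B0)@EY[:2]-b[1]]
        print("  rail",rx.round(2),"face",np.round(r[0],2),np.round(r[1],1),"axis at TCP height rel bore",t.round(2),"tilt deg",np.rad2deg(np.arctan(-dirs[:2])).round(2))
    sh()
E
python3 -c "
from m6 import *
sh();rel(0,('wrist','side','wrist'))"
```

```text
16.77 head [-40.07  -0.65 344.63] F [-0.1 -0.6 -4.5] op 19.8 rot [-0.02 -0.07 -0.01] qd 0.022
wrist 926 x0,y0 at TCP [ 0.3  -0.28] lean deg [-0.05 -0.13] rms 0.18 collar 1331 [74.6 75.2 75.7]
  rail [27.2  50.36] face [-12.23  94.4 ] [179.8 310.5] axis at TCP height rel bore [-38.42  -1.32] tilt deg [-0.13  0.1 ]
side 239 x0,y0 at TCP [-1.69 -0.7 ] lean deg [-0.25 -0.2 ] rms 0.75 collar 108 [74.4 75.  75.3]
  rail [25.05 50.92] face [-14.78  94.72] [180.6 313.4] axis at TCP height rel bore [-38.23  -1.7 ] tilt deg [-0.31  0.18]
wrist 931 x0,y0 at TCP [ 0.31 -0.33] lean deg [-0.03 -0.05] rms 0.18 collar 1337 [74.6 75.2 75.7]
  rail [27.16 50.39] face [-12.28  94.48] [180.  310.8] axis at TCP height rel bore [-38.3   -1.96] tilt deg [-0.07  0.03]
16.92 head [-39.92  -1.23 345.09] F [-0.8 -0.5 -3. ] op 19.4 rot [-0.01 -0.02  0.07] qd 0.004
```

```bash
sed -i 's/4.05\*EX\[:2\]-1.55/2.35*EX[:2]-0.9/' g.py; python3 - <<'E'
from g import *
sh()
rows([(*tip(-45,0,10,158.2),5),(*tip(-45,0,10,158.2),5)])
E
```

```text
16.92 head [-38.22  -1.88 345.09] F [-0.8 -0.5 -3. ] op 19.4 rot [-0.01 -0.02  0.07] qd 0.004
[0.0022, -0.0004, 0.0079, 0, 0.035, 0, 0.0043, -0.0008, 0.0157, 0, 0.07, 0, 0.0065, -0.0011, 0.0236, 0, 0.105, -0.001, 0.0086, -0.0015, 0.0314, 0, 0.14, -0.001, 0.0108, -0.0019, 0.0393, 0, 0.175, -0.001]
[0, 0, 0, 0, 0, 0, 0, 0, 0, 0, 0, 0, 0, 0, 0, 0, 0, 0, 0, 0, 0, 0, 0, 0, 0, 0, 0, 0, 0, 0]
```

Request:
send_rows(
  increments=[0.0022,-0.0004,0.0079,0,0.035,0,0.0043,-0.0008,0.0157,0,0.07,0,0.0065,-0.0011,0.0236,0,0.105,-0.001,0.0086,-0.0015,0.0314,0,0.14,-0.001,0.0108,-0.0019,0.0393,0,0.175,-0.001],
)

```text
time_s: 17.33
eef_pos: [568.0, 12.5, 305.7]
tool_rot: [-3.111, -0.204, -0.276]
force: [0.4, -0.4, -4.1]
opening: 19.3
```

Request:
send_rows(
  increments=[0,0,0,0,0,0,0,0,0,0,0,0,0,0,0,0,0,0,0,0,0,0,0,0],
)

```text
time_s: 17.67
eef_pos: [568.3, 13.2, 306.5]
tool_rot: [-3.111, -0.206, -0.273]
force: [-0.3, 0.4, -3.7]
opening: 19.6
```

```bash
python3 - <<'E'
from m6 import *
sh();rel(0,('wrist','side'))
print("want axis x at TCP height", tip(-45,0,10,158.2)[0]-H(0,0,0))
rows([(*tip(-5,.5,10,158.2),5),(*tip(18,1.5,10,158.2),5)])
E
```

```text
17.67 head [-27.01   0.9  306.54] F [-0.3  0.5 -3.7] op 19.6 rot [-0.   10.03 -0.06] qd 0.008
wrist 922 x0,y0 at TCP [ 0.14 -0.24] lean deg [-0.04 -0.06] rms 0.19 collar 1329 [74.9 75.5 76. ]
  rail [27.17 50.34] face [-12.47  94.34] [180.4 310.6] axis at TCP height rel bore [-27.19   0.9 ] tilt deg [9.99 0.06]
side 207 x0,y0 at TCP [-1.8  -0.89] lean deg [-0.24  0.2 ] rms 0.71 collar 109 [74.  74.7 75.2]
  rail [25.19 50.78] face [-14.74  94.6 ] [180.5 312.8] axis at TCP height rel bore [-27.13   1.31] tilt deg [ 9.79 -0.2 ]
17.77 head [-27.05   0.96 306.42] F [-0.3  1.1 -4.2] op 19.2 rot [-0.   10.04 -0.07] qd 0.006
want axis x at TCP height [-27.23612228  -3.58570352 305.79658653]
[-0.0014, 0.0002, 0.008, 0, 0, 0, -0.0028, 0.0004, 0.016, 0, 0, 0, -0.0042, 0.0006, 0.024, 0, 0, 0.001, -0.0056, 0.0008, 0.032, 0, -0.001, 0.001, -0.007, 0.001, 0.04, 0, -0.001, 0.001]
[-0.0006, 0, 0.0046, 0, 0, 0, -0.0012, 0, 0.0091, 0, 0, 0, -0.0018, 0, 0.0137, 0, 0, 0, -0.0024, 0, 0.0183, 0, 0, 0, -0.003, 0, 0.0228, 0, 0, 0]
```

Both cameras put the axis where it should be (10.0° tilt, within 0.2 mm). Descending to the mouth.

Request:
send_rows(
  increments=[-0.0014,0.0002,0.008,0,0,0,-0.0028,0.0004,0.016,0,0,0,-0.0042,0.0006,0.024,0,0,0.001,-0.0056,0.0008,0.032,0,-0.001,0.001,-0.007,0.001,0.04,0,-0.001,0.001],
)

```text
time_s: 18.18
eef_pos: [568.1, 12.3, 264.4]
tool_rot: [-3.112, -0.204, -0.271]
force: [-0.7, -0.4, -4.2]
opening: 19.6
```

```bash
python3 - <<'E'
from g import *
sh();read_camera("scene");sh()
rows([(*tip(18,1.5,10,158.2),5),(*tip(26,2.2,10,158.2),4)])
E
```

```text
18.18 head [-2.7250e+01  6.0000e-02  2.6444e+02] F [-0.8 -0.3 -4.2] op 19.6 rot [ 0.01  9.95 -0.02] qd 0.277
18.23 head [-2.7700e+01  8.0000e-02  2.6308e+02] F [-0.9  0.2 -7.6] op 19.5 rot [ 0.02  9.85 -0.02] qd 0.055
[-0.0004, 0, 0.0041, 0, 0.001, 0, -0.0007, 0, 0.0081, 0, 0.001, 0, -0.0011, 0.0001, 0.0122, 0, 0.002, 0, -0.0014, 0.0001, 0.0162, 0, 0.002, 0, -0.0018, 0.0001, 0.0203, 0, 0.003, 0]
[-0.0002, 0, 0.002, 0, 0, 0, -0.0003, 0, 0.004, 0, 0, 0, -0.0005, 0, 0.006, 0, 0, 0, -0.0007, 0, 0.008, 0, 0, 0]
```

Request:
send_rows(
  increments=[-0.0004,0,0.0041,0,0.001,0,-0.0007,0,0.0081,0,0.001,0,-0.0011,0.0001,0.0122,0,0.002,0,-0.0014,0.0001,0.0162,0,0.002,0,-0.0018,0.0001,0.0203,0,0.003,0],
)

```text
time_s: 18.65
eef_pos: [570.1, 12.5, 245.0]
tool_rot: [-3.111, -0.204, -0.277]
force: [0.7, 0.2, -4.1]
opening: 19.5
```

```bash
python3 - <<'E'
from g import *
sh();read_camera("scene");read_camera("scene");sh()
q=tip(18,1.5,10,158.2)[0]-H(0,0,0);print("want",q@EX,q[2])
rows([(*tip(26,2.2,10,158.2),4),(*tip(26,2.2,10,158.2),1)])
E
```

```text
18.65 head [-2.526e+01  1.000e-02  2.450e+02] F [ 0.8  0.1 -4.1] op 19.5 rot [ 1.000e-02  1.018e+01 -2.000e-02] qd 0.152
18.75 head [-25.52  -0.   244.65] F [-1.5  0.2 -3.7] op 19.5 rot [ 1.000e-02  1.012e+01 -2.000e-02] qd 0.019
want -25.971141706908412 242.79658652653129
[-0.0004, 0, 0.0024, 0, -0.001, 0, -0.0007, 0, 0.0049, 0, -0.001, 0, -0.0011, 0, 0.0073, 0, -0.002, 0, -0.0015, 0, 0.0097, 0, -0.002, 0, -0.0015, 0, 0.0097, 0, -0.002, 0]
```

Request:
send_rows(
  increments=[-0.0004,0,0.0024,0,-0.001,0,-0.0007,0,0.0049,0,-0.001,0,-0.0011,0,0.0073,0,-0.002,0,-0.0015,0,0.0097,0,-0.002,0,-0.0015,0,0.0097,0,-0.002,0],
)

```text
time_s: 19.17
eef_pos: [570.1, 12.5, 235.0]
tool_rot: [-3.111, -0.204, -0.272]
force: [0.2, 0.6, -5.3]
opening: 19.8
```

```bash
cat > st.py <<'E'
from m5 import *
import sys
def st(D,x,t,tg,G=158.2):
    sh();read_camera("scene");read_camera("scene");sh()
    p,R,s=cur();q=p-H(0,0,0);th=np.deg2rad((Rt(0).inv()*R).as_rotvec()[1]*180/np.pi)
    print("now D %.2f xt %.2f th %.2f | wanted"%(105+G*np.cos(th)-q[2],q@EX+G*np.sin(th),np.rad2deg(th)),D,x,t)
    rows([(*tip(*a[:3],G),a[3]) for a in tg])
E
python3 -c "
from st import *
st(26,2.2,10,[(32,3,10,3),(32,3,10,2)])"
```

```text
19.17 head [-25.3    0.   234.96] F [ 0.3  0.6 -5.3] op 19.8 rot [ 1.000e-02  1.001e+01 -2.000e-02] qd 0.014
19.27 head [-2.5140e+01 -1.0000e-02  2.3541e+02] F [ 0.3 -0.8 -3.9] op 19.5 rot [ 1.000e-02  1.004e+01 -2.000e-02] qd 0.004
now D 25.36 xt 2.44 th 10.04 | wanted 26 2.2 10
[-0.0002, 0, 0.0022, 0, 0, 0, -0.0003, 0, 0.0044, 0, 0, 0, -0.0005, 0, 0.0066, 0, -0.001, 0, -0.0005, 0, 0.0066, 0, -0.001, 0, -0.0005, 0, 0.0066, 0, -0.001, 0]
```

Request:
send_rows(
  increments=[-0.0002,0,0.0022,0,0,0,-0.0003,0,0.0044,0,0,0,-0.0005,0,0.0066,0,-0.001,0,-0.0005,0,0.0066,0,-0.001,0,-0.0005,0,0.0066,0,-0.001,0],
)

```text
time_s: 19.68
eef_pos: [570.9, 12.6, 228.7]
tool_rot: [-3.112, -0.204, -0.271]
force: [-0.1, 0.2, -2.9]
opening: 19.3
```

```bash
python3 -c "
from st import *
st(32,3,10,[(36,3,9,3),(36,3,9,2)])
for n in('wrist','side'):
    p,R,s=cur();c=calibration(n);im,d=read_camera(n);P=cloud(c,d);ana(P,d,p,R,0,n)
"
```

```text
19.68 head [-2.4510e+01 -2.0000e-02  2.2872e+02] F [-0.1  0.2 -2.9] op 19.3 rot [ 0.01  9.97 -0.02] qd 0.005
19.78 head [-2.4480e+01 -1.0000e-02  2.2891e+02] F [-0.1  0.3 -4.1] op 19.4 rot [ 0.01  9.99 -0.01] qd 0.001
now D 31.90 xt 2.97 th 9.99 | wanted 32 3 10
[0.0007, 0, 0.0014, 0, -0.006, 0, 0.0014, 0, 0.0027, 0, -0.012, 0, 0.0021, 0, 0.0041, 0, -0.017, 0, 0.0021, 0, 0.0041, 0, -0.017, 0, 0.0021, 0, 0.0041, 0, -0.017, 0]
wrist 932 x0,y0 at TCP [ 0.18 -0.28] lean deg [-0.08 -0.03] rms 0.18 collar 1325 [74.8 75.5 75.9]
side 167 x0,y0 at TCP [-1.61 -0.3 ] lean deg [-0.51 -0.56] rms 0.68 collar 123 [73.7 74.6 75.4]
```

No contact so far; the grip is unchanged. Going on to (36, 3, 9°).

Request:
send_rows(
  increments=[0.0007,0,0.0014,0,-0.006,0,0.0014,0,0.0027,0,-0.012,0,0.0021,0,0.0041,0,-0.017,0,0.0021,0,0.0041,0,-0.017,0,0.0021,0,0.0041,0,-0.017,0],
)

```text
time_s: 20.3
eef_pos: [573.7, 13.0, 225.0]
tool_rot: [-3.115, -0.205, -0.245]
force: [-0.2, -0.2, -3.6]
opening: 19.8
```

```bash
python3 -c "
from st import *
st(36,3,9,[(40,2.5,8,3),(40,2.5,8,2)])
"
```

```text
20.3 head [-2.1670e+01  2.0000e-02  2.2502e+02] F [-0.2 -0.2 -3.6] op 19.8 rot [ 0.01  9.   -0.02] qd 0.006
20.4 head [-2.1740e+01 -2.0000e-02  2.2518e+02] F [ 0.2  0.1 -2.8] op 19.8 rot [ 0.01  9.01 -0.02] qd 0.002
now D 36.07 xt 3.04 th 9.01 | wanted 36 3 9
[0.0005, 0, 0.0013, 0, -0.006, 0, 0.0011, 0, 0.0025, 0, -0.012, 0, 0.0016, 0, 0.0038, 0, -0.018, 0, 0.0016, 0, 0.0038, 0, -0.018, 0, 0.0016, 0, 0.0038, 0, -0.018, 0]
```

Request:
send_rows(
  increments=[0.0005,0,0.0013,0,-0.006,0,0.0011,0,0.0025,0,-0.012,0,0.0016,0,0.0038,0,-0.018,0,0.0016,0,0.0038,0,-0.018,0,0.0016,0,0.0038,0,-0.018,0],
)

```text
time_s: 20.82
eef_pos: [575.8, 13.3, 221.5]
tool_rot: [-3.118, -0.205, -0.217]
force: [-0.7, -0.7, -3.4]
opening: 19.4
```

```bash
python3 -c "
from st import *
st(40,2.5,8,[(42,2.2,6.5,2),(44,2,5,3)])
"
```

```text
20.82 head [-1.9480e+01  1.0000e-02  2.2154e+02] F [-0.8 -0.6 -3.4] op 19.4 rot [ 0.01  7.97 -0.02] qd 0.006
20.92 head [-1.9540e+01 -3.0000e-02  2.2168e+02] F [-0.1 -0.  -4.1] op 19.1 rot [ 0.01  7.99 -0.02] qd 0.002
now D 39.98 xt 2.44 th 7.99 | wanted 40 2.5 8
[0.0018, 0, 0.001, 0, -0.013, 0, 0.0036, 0, 0.002, 0, -0.026, 0, 0.0048, 0, 0.0027, 0, -0.035, 0, 0.006, 0, 0.0034, 0, -0.043, 0, 0.0072, 0, 0.0041, 0, -0.052, 0]
```

Request:
send_rows(
  increments=[0.0018,0,0.001,0,-0.013,0,0.0036,0,0.002,0,-0.026,0,0.0048,0,0.0027,0,-0.035,0,0.006,0,0.0034,0,-0.043,0,0.0072,0,0.0041,0,-0.052,0],
)

```text
time_s: 21.33
eef_pos: [583.6, 14.3, 218.5]
tool_rot: [-3.126, -0.206, -0.135]
force: [0.1, -0.1, -4.6]
opening: 19.5
```

```bash
python3 -c "
from st import *
st(44,2,5,[(46,1.2,3,2),(47.5,.5,1,2),(49,0,0,1)])
"
```

```text
21.33 head [-1.166e+01  1.000e-02  2.185e+02] F [ 0.1 -0.1 -4.6] op 19.5 rot [ 0.01  4.95 -0.02] qd 0.204
21.43 head [-1.1570e+01  4.0000e-02  2.1841e+02] F [-0.7  0.4 -3.5] op 19.7 rot [ 0.01  4.97 -0.02] qd 0.027
now D 44.19 xt 2.13 th 4.97 | wanted 44 2 5
[0.0022, 0, 0.0009, 0, -0.017, 0, 0.0044, 0, 0.0018, 0, -0.034, 0, 0.0067, 0, 0.0027, 0, -0.052, 0, 0.009, 0, 0.0035, 0, -0.069, 0, 0.0112, 0, 0.0052, 0, -0.087, 0]
```

Request:
send_rows(
  increments=[0.0022,0,0.0009,0,-0.017,0,0.0044,0,0.0018,0,-0.034,0,0.0067,0,0.0027,0,-0.052,0,0.009,0,0.0035,0,-0.069,0,0.0112,0,0.0052,0,-0.087,0],
)

```text
time_s: 21.85
eef_pos: [595.0, 15.8, 214.5]
tool_rot: [-3.135, -0.206, 0.0]
force: [-0.2, 0.9, -3.6]
opening: 19.6
```

```bash
python3 -c "
from st import *
st(49,0,0,[(49,0,0,2),(56,0,0,3)])
for n in('wrist','side'):
    p,R,s=cur();c=calibration(n);im,d=read_camera(n);P=cloud(c,d);ana(P,d,p,R,0,n)
"
```

```text
21.85 head [-1.2000e-01 -2.0000e-02  2.1454e+02] F [-0.1  0.9 -3.6] op 19.6 rot [ 0.01 -0.01 -0.02] qd 0.385
21.95 head [6.0000e-02 8.0000e-02 2.1405e+02] F [ 0.2  0.1 -4.3] op 19.5 rot [ 0.01 -0.01 -0.03] qd 0.045
now D 49.15 xt 0.04 th -0.01 | wanted 49 0 0
[0, 0, -0.0001, 0, 0, 0, -0.0001, 0.0001, -0.0001, 0, 0, 0.001, -0.0001, 0.0001, 0.0022, 0, 0, 0.001, -0.0001, 0.0001, 0.0045, 0, 0, 0.001, -0.0001, 0.0001, 0.0069, 0, 0, 0.001]
wrist 936 x0,y0 at TCP [ 0.2 -0.3] lean deg [ 0.01 -0.04] rms 0.18 collar 651 [74.7 75.3 75.8]
side 166 x0,y0 at TCP [-1.37 -0.85] lean deg [-0.71  0.07] rms 0.64 collar 111 [58.  74.4 75.2]
```

Upright at depth 49 mm with the collar under the rail and no contact forces. Lowering the rest of the way slowly.

Request:
send_rows(
  increments=[0,0,0.002,0,0,0,0,0,0.004,0,0,0,0,0,0.006,0,0,0,0,0,0.008,0,0,0,0,0,0.01,0,0,0],
)

```text
time_s: 22.47
eef_pos: [594.9, 15.8, 204.2]
tool_rot: [-3.135, -0.206, -0.001]
force: [-0.4, -0.2, -3.1]
opening: 19.3
```

Request:
send_rows(
  increments=[0,0,0.002,0,0,0,0,0,0.004,0,0,0,0,0,0.006,0,0,0,0,0,0.008,0,0,0,0,0,0.01,0,0,0],
)

```text
time_s: 22.88
eef_pos: [594.9, 15.8, 194.2]
tool_rot: [-3.135, -0.206, -0.001]
force: [-0.7, 0.5, -3.1]
opening: 19.2
```

```bash
python3 -c "
from st import *
st(69,0,0,[(75,0,0,5)])
"
```

```text
22.88 head [-2.2000e-01 -1.0000e-02  1.9424e+02] F [-0.6  0.6 -3.1] op 19.2 rot [ 0.01  0.02 -0.02] qd 0.056
22.98 head [ -0.31  -0.   194.11] F [-0.1 -1.4 -3.1] op 19.7 rot [ 0.01 -0.   -0.02] qd 0.009
now D 69.09 xt -0.32 th -0.00 | wanted 69 0 0
[0.0001, 0, 0.0012, 0, 0, 0, 0.0001, 0, 0.0024, 0, 0, 0, 0.0002, 0, 0.0035, 0, 0, 0, 0.0003, 0, 0.0047, 0, 0, 0, 0.0003, 0, 0.0059, 0, 0, 0]
```

Request:
send_rows(
  increments=[0.0001,0,0.0012,0,0,0,0.0001,0,0.0024,0,0,0,0.0002,0,0.0035,0,0,0,0.0003,0,0.0045,0,0,0,0.0003,0,0.0055,0,0,0],
)

```text
time_s: 23.4
eef_pos: [595.3, 15.8, 188.9]
tool_rot: [-3.135, -0.206, -0.001]
force: [-0.6, -0.2, -4.1]
opening: 19.7
```

Request:
send_rows(
  increments=[0,0,0.0004,0,0,0,0,0,0.0008,0,0,0,0,0,0.0011,0,0,0,0,0,0.0011,0,0,0],
)

```text
time_s: 23.73
eef_pos: [595.3, 15.8, 188.4]
tool_rot: [-3.135, -0.206, -0.002]
force: [-2.6, 0.4, 6.4]
opening: 19.8
```

Collar seated: the vertical force reversed to +6 N at tip height 30.2 mm (expected 30). Releasing and rising.

Request:
send_rows(
  increments=[0,0,0,0,0,0,0,0,0,0,0,0,0,0,0,0,0,0,0,0,0,0,0,0],
  grip=0.5,
)

```text
time_s: 24.07
eef_pos: [595.3, 15.8, 187.8]
tool_rot: [-3.135, -0.206, -0.001]
force: [0.2, 0.1, -0.3]
opening: 42.6
```

Request:
send_rows(
  increments=[0,0,-0.015,0,0,0,0,0,-0.04,0,0,0,0,0,-0.07,0,0,0,0,0,-0.1,0,0,0,0,0,-0.1,0,0,0],
)

```text
time_s: 24.48
eef_pos: [596.6, 15.7, 293.1]
tool_rot: [3.135, 0.206, 0.012]
force: [-0.4, -0.2, 0.4]
opening: 42.9
```

```bash
python3 - <<'E'
from g import *
read_camera("scene");sh()
B=B0
rows([(H(-90,-30,290) ,Rt(0),3),(H(-90,-30,290),Rt(0),2)])
E
```

```text
24.53 head [ 8.5000e-01 -1.2000e-01  2.9033e+02] F [-0.   0.2 -1.4] op 42.5 rot [-0.01  0.27 -0.02] qd 0.065
[-0.0303, 0.01, 0, 0, -0.002, 0, -0.0606, 0.0199, -0.0001, 0, -0.003, 0, -0.0909, 0.0299, -0.0001, 0, -0.005, 0, -0.0909, 0.0299, -0.0001, 0, -0.005, 0, -0.0909, 0.0299, -0.0001, 0, -0.005, 0]
```

Request:
send_rows(
  increments=[-0.0303,0.01,0,0,-0.002,0,-0.0606,0.0199,0,0,-0.003,0,-0.0909,0.0299,0,0,-0.005,0,-0.0909,0.0299,0,0,-0.005,0,-0.0909,0.0299,0,0,-0.005,0],
  grip=0,
  squeeze=40,
)

```text
time_s: 24.95
eef_pos: [508.3, -26.3, 287.8]
tool_rot: [3.135, 0.204, -0.008]
force: [0.2, 0.7, 0.0]
opening: -0.2
```

```bash
cat > fk.py <<'E'
from g import *
def look(tag):
    sh();c=calibration("wrist");im,d=read_camera("wrist");P=cloud(c,d);sh()
    np.savez(tag+".npz",p=im,d=d,P=P);cv2.imwrite(f"pics/{tag}.png",cv2.resize(im[:,:,::-1],(800,600)))
    Bw=B0+2.75*EX[:2]-.6*EY[:2]
    Q=np.stack([(P[...,:2]-Bw)@EX[:2],(P[...,:2]-Bw)@EY[:2],P[...,2]-105],-1)
    m=(abs(Q[...,2]-19)<2)&(np.hypot(Q[...,0]+46,Q[...,1])<72)&(d>0)
    q=Q[m]-[-46,0,0];r=np.hypot(q[:,0],q[:,1]);an=np.degrees(np.arctan2(q[:,1],q[:,0]))
    print(len(q))
    for a,b in((14,22),(22,30),(30,38),(38,46),(46,54),(54,70)):
        k=(r>a)&(r<b);print(a,b,np.histogram(an[k],bins=range(-180,181,15))[0])
    k=(r>22)&(r<47)&(an<0)
    if k.sum()>5: 
        mx=q[k][:,:2];print("heel mean dir",np.degrees(np.arctan2(*mx.mean(0)[::-1])),"max r",np.percentile(r[k],98))
    col=(abs(Q[...,2]-8)<2.5)&(np.hypot(Q[...,0],Q[...,1])<26);q=Q[col];print("collar pts",len(q),cv2.minEnclosingCircle(q[:,:2].astype(np.float32)) if len(q)>5 else "",np.median(q[:,2]) if len(q) else "")
if __name__=="__main__":
    import sys;look(sys.argv[1])
E
python3 fk.py f1
```

```text
24.95 head [-91.64 -30.39 287.79] F [0.3 0.6 0. ] op -0.2 rot [ 0.01 -0.29  0.04] qd 0.063
25.0 head [-90.73 -29.88 287.61] F [ 0.8  1.7 -0. ] op 0.3 rot [ 0.02 -0.27 -0.01] qd 0.029
2476
14 22 [ 0  0  0 11 51 52 42  2  0  0  0  0  0  0  0  0 21 51 53 54 41 16  6  0]
22 30 [ 0  0  0  0 52 77 23  0  0  0  0  0  0  0  0  0 44 73 76 58  0  0  0  0]
30 38 [  0   0   0   0  44 102  11   0   0   0   0   2   0   0   0   0   5  10
  46  94  13   0   0   0]
38 46 [  0   0   0   0  38 114   0   0   0   0   0   4   0   0   0   0   0   0
  57  62   0   0   0   0]
46 54 [  0   0   0   0   2   3   0   0   0   0   0   2   0   0   0   0   0   0
 101  20   0   0   0   0]
54 70 [  0   0   0   0   0   0   0   0   0   0   0   0   0   0   0   0   8 204
 250   0   0   0   0   0]
heel mean dir -99.1919786572295 max r 45.74573091350662
collar pts 1051 ((0.05613173171877861, -0.2702959179878235), 21.78136444091797) 7.623662595805584
```

View pics/f1.png

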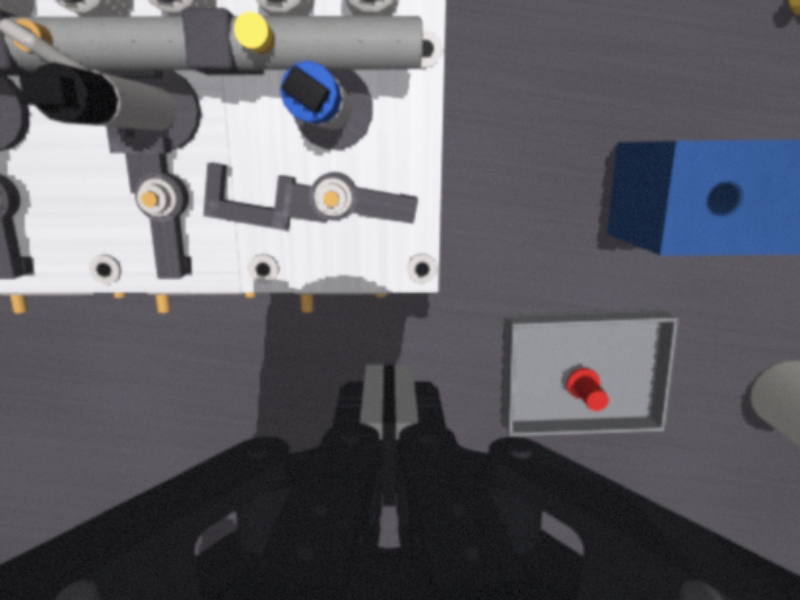

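The injector is seated: collar centre within 0.3 mm of the bore, its top 7.6 mm above the face (nominal 8). The plug is in the tray (587,388), and the fork is parked with the heel at (395,205), about -99°. Next I bring the closed fingers to the heel's +x side, tilted to clear the injector.

```bash
python3 - <<'E'
from g import *
sh()
T=Rt(28)
rows([(H(-28,-50,195),T,5),(H(-28,-50,195),T,5)])
E
```

```text
25.0 head [-90.73 -29.88 287.61] F [ 0.8  1.7 -0. ] op 0.3 rot [ 0.02 -0.27 -0.01] qd 0.029
[0.0126, 0.004, 0.0185, 0, 0.099, 0, 0.0253, 0.0081, 0.0369, 0, 0.197, 0, 0.0379, 0.0121, 0.0554, 0, 0.296, 0, 0.0505, 0.0161, 0.0738, 0, 0.395, 0, 0.0632, 0.0202, 0.0923, 0, 0.493, 0]
[0, 0, 0, 0, 0, 0, 0, 0, 0, 0, 0, 0, 0, 0, 0, 0, 0, 0, 0, 0, 0, 0, 0, 0, 0, 0, 0, 0, 0, 0]
```

Request:
send_rows(
  increments=[0.0126,0.004,0.0185,0,0.099,0,0.0253,0.0081,0.0369,0,0.197,0,0.0379,0.0121,0.0554,0,0.296,0,0.0505,0.0161,0.0738,0,0.395,0,0.0632,0.0202,0.0923,0,0.493,0],
)

```text
time_s: 25.42
eef_pos: [574.8, -36.2, 203.8]
tool_rot: [-3.025, -0.203, -0.687]
force: [1.3, 0.2, -0.7]
opening: -0.2
```

Request:
send_rows(
  increments=[0,0,0,0,0,0,0,0,0,0,0,0,0,0,0,0,0,0,0,0,0,0,0,0],
)

```text
time_s: 25.75
eef_pos: [574.2, -36.3, 205.1]
tool_rot: [-3.027, -0.204, -0.678]
force: [0.6, 0.3, -0.2]
opening: -0.0
```

```bash
python3 - <<'E'
from g import *
sh()
T=Rt(28)
rows([(H(-28,-51,133),T,5),(H(-28,-51,133),T,3)])
E
```

```text
25.75 head [-27.63 -48.98 205.12] F [ 0.6  0.3 -0.2] op -0.0 rot [ 0.26 25.27 -0.19] qd 0.026
[-0.0062, 0.0005, 0.013, -0.001, 0.01, 0, -0.0125, 0.0009, 0.026, -0.002, 0.019, 0.001, -0.0187, 0.0014, 0.039, -0.003, 0.029, 0.001, -0.0249, 0.0018, 0.052, -0.004, 0.038, 0.002, -0.0311, 0.0023, 0.0651, -0.005, 0.048, 0.002]
[0, 0, 0, 0, 0, 0, 0, 0, 0, 0, 0, 0, 0, 0, 0, 0, 0, 0]
```

```bash
python3 - <<'E'
from g import *
read_camera("scene");sh();s=sense();print(np.round(s["joint_positions"],3))
E
```

```text
25.8 head [-27.57 -49.03 205.17] F [ 0.   0.3 -0.2] op -0.0 rot [ 0.25 25.31 -0.19] qd 0.022
[ 0.115  0.66  -0.115  1.998 -0.147  0.052 -1.252]
```

Joint 6 is near its lower limit, so the forward tilt stops at about 25°. I'll lean the gripper sideways (body towards head -y) instead, which clears the injector as well.

```bash
cat >> g.py <<'E'
def Rs(al): return Rt(0)*Rn.from_euler('x',al,degrees=True)
E
python3 - <<'E'
from g import *
sh()
T=Rs(15)
rows([(H(-26,-54,205),T,5),(H(-26,-54,205),T,5)])
E
```

```text
25.8 head [-27.57 -49.03 205.17] F [ 0.   0.3 -0.2] op -0.0 rot [ 0.25 25.31 -0.19] qd 0.022
[0.0003, 0.001, 0.0002, 0.051, -0.088, 0.012, 0.0005, 0.002, 0.0003, 0.101, -0.175, 0.024, 0.0008, 0.003, 0.0005, 0.152, -0.263, 0.037, 0.0011, 0.004, 0.0006, 0.203, -0.351, 0.049, 0.0013, 0.005, 0.0008, 0.253, -0.439, 0.061]
[0, 0, 0, 0, 0, 0, 0, 0, 0, 0, 0, 0, 0, 0, 0, 0, 0, 0, 0, 0, 0, 0, 0, 0, 0, 0, 0, 0, 0, 0]
```

Request:
send_rows(
  increments=[0.0003,0.001,0.0002,0.051,-0.088,0.012,0.0005,0.002,0.0003,0.101,-0.175,0.024,0.0008,0.003,0.0005,0.152,-0.263,0.037,0.0011,0.004,0.0006,0.203,-0.351,0.049,0.0013,0.005,0.0008,0.253,-0.439,0.061],
)

```text
time_s: 26.22
eef_pos: [576.1, -41.7, 206.0]
tool_rot: [-2.876, -0.189, 0.021]
force: [-0.3, 0.6, -0.2]
opening: 0.1
```

Request:
send_rows(
  increments=[0,0,0,0,0,0,0,0,0,0,0,0,0,0,0,0,0,0],
)

```text
time_s: 26.47
eef_pos: [576.2, -41.2, 204.3]
tool_rot: [-2.879, -0.188, 0.012]
force: [0.1, -0.9, 0.3]
opening: -0.0
```

```bash
python3 - <<'E'
from g import *
read_camera("scene");sh();print(np.round(sense()["joint_positions"],3))
rows([(H(-26,-54,150),Rs(15),5)])
E
```

```text
26.52 head [-26.28 -54.03 204.5 ] F [-0.  -0.5 -0.5] op 0.0 rot [1.472e+01 4.900e-01 1.000e-02] qd 0.004
[ 0.225  0.804 -0.173  1.479 -0.16   0.923 -1.239]
[0, 0.0028, 0.0105, 0.001, -0.002, 0, -0.0001, 0.0055, 0.0211, 0.002, -0.003, 0, -0.0001, 0.0083, 0.0316, 0.003, -0.005, 0.001, -0.0001, 0.0111, 0.0422, 0.004, -0.007, 0.001, -0.0002, 0.0138, 0.0527, 0.005, -0.009, 0.001]
```

Request:
send_rows(
  increments=[0,0.0028,0.0105,0.001,-0.002,0,0,0.0055,0.0211,0.002,-0.003,0,0,0.0083,0.0316,0.003,-0.005,0.001,0,0.0111,0.0422,0.004,-0.007,0.001,0,0.0138,0.0527,0.005,-0.009,0.001],
)

```text
time_s: 26.93
eef_pos: [576.4, -41.5, 148.1]
tool_rot: [-2.873, -0.187, 0.029]
force: [-0.0, -0.1, 0.5]
opening: 0.3
```

Request:
send_rows(
  increments=[0,0,0,0,0,0,0,0,0,0,0,0],
)

```text
time_s: 27.1
eef_pos: [576.5, -41.5, 148.9]
tool_rot: [-2.873, -0.187, 0.029]
force: [-0.1, -0.1, -0.2]
opening: -0.1
```

```bash
cat > arc.py <<'E'
from g import *
def arc(h=10,r=42):
    out=[]
    for i,ph in enumerate(range(-99,-181,-9)):
        f=np.deg2rad(ph);u=np.array([np.cos(f),np.sin(f)]);n=-np.array([np.sin(f),-np.cos(f)])
        K=np.array([-46,0])+r*u+7*n
        al=max(0,15-15*i/4);z=132-3*min(1,i/4)
        out.append((H(K[0]+11,K[1]-h-4*al/15,z),Rs(al)))
    return out
E
python3 - <<'E'
from arc import *
read_camera("scene");sh()
a=arc()
st=[(H(-26,-54,132),Rs(15),5)]
rows(st)
print("then from there")
rows([(q,R,2) for q,R in a],start=(H(-26,-54,132),Rs(15)))
E
```

```text
27.15 head [-25.76 -54.5  149.53] F [-0.2 -0.3  0.3] op -0.0 rot [15.07 -0.12  0.05] qd 0.015
[0, 0.0008, 0.0034, 0, 0, 0, -0.0001, 0.0016, 0.0068, -0.001, 0.001, 0, -0.0001, 0.0024, 0.0102, -0.001, 0.001, -0.001, -0.0002, 0.0033, 0.0136, -0.001, 0.002, -0.001, -0.0002, 0.0041, 0.0171, -0.001, 0.002, -0.001]
then from there
[-0.0043, 0.0012, -0.0003, 0, 0, 0, -0.0087, 0.0025, -0.0007, 0, 0, 0, -0.012, 0.0019, -0.0001, -0.033, 0, 0, -0.0153, 0.0013, 0.0004, -0.065, 0, 0, -0.0186, 0.0002, 0.0011, -0.098, 0, 0]
[-0.0033, -0.0012, 0.0006, -0.033, 0, 0, -0.0064, -0.0028, 0.0012, -0.065, 0, 0, -0.0094, -0.0045, 0.0019, -0.098, 0, 0, -0.0123, -0.0066, 0.0026, -0.131, 0, 0, -0.0152, -0.0088, 0.0033, -0.164, 0, 0]
[-0.0026, -0.0021, 0, 0, 0, 0, -0.0051, -0.0043, 0, 0, 0, 0, -0.0073, -0.0068, 0, 0, 0, 0, -0.0095, -0.0093, 0, 0, 0, 0, -0.0113, -0.0122, 0, 0, 0, 0]
[-0.0018, -0.0028, 0, 0, 0, 0, -0.0031, -0.0059, 0, 0, 0, 0, -0.0044, -0.009, 0, 0, 0, 0, -0.0052, -0.0122, 0, 0, 0, 0, -0.006, -0.0155, 0, 0, 0, 0]
```

Request:
send_rows(
  increments=[0,0.0008,0.0034,0,0,0,0,0.0016,0.0068,0,0,0,0,0.0024,0.0102,0,0,0,0,0.0033,0.0136,0,0,0,0,0.0041,0.0165,0,0,0],
)

```text
time_s: 27.57
eef_pos: [576.6, -41.3, 132.2]
tool_rot: [-2.873, -0.187, 0.028]
force: [0.5, -0.2, -0.6]
opening: -0.1
```

```bash
python3 - <<'E'
from arc import *
sh();read_camera("scene");sh()
rows([(q,R,2) for q,R in arc()][:5])
E
```

```text
27.57 head [-25.89 -54.15 132.16] F [ 0.4 -0.3 -0.6] op -0.1 rot [15.07 -0.13  0.05] qd 0.073
27.62 head [-26.1  -54.13 131.69] F [-0.3 -0.3 -0.4] op -0.0 rot [15.08 -0.16  0.05] qd 0.016
[-0.0043, 0.0011, -0.0005, -0.001, 0.001, -0.001, -0.0086, 0.0023, -0.0009, -0.001, 0.003, -0.001, -0.0119, 0.0017, -0.0003, -0.034, 0.003, -0.001, -0.0152, 0.0011, 0.0002, -0.067, 0.003, -0.001, -0.0185, 0, 0.0009, -0.1, 0.003, -0.001]
[-0.0033, -0.0012, 0.0006, -0.033, 0, 0, -0.0064, -0.0028, 0.0012, -0.065, 0, 0, -0.0094, -0.0045, 0.0019, -0.098, 0, 0, -0.0123, -0.0066, 0.0026, -0.131, 0, 0, -0.0152, -0.0088, 0.0033, -0.164, 0, 0]
```

Fingers are down beside the heel without touching it. Sweeping the first part of the arc.

Request:
send_rows(
  increments=[-0.0043,0.0011,-0.0005,-0.001,0.001,-0.001,-0.0086,0.0023,-0.0009,-0.001,0.003,-0.001,-0.0119,0.0017,-0.0003,-0.034,0.003,-0.001,-0.0152,0.0011,0.0002,-0.067,0.003,-0.001,-0.0185,0,0.0009,-0.1,0.003,-0.001],
)

```text
time_s: 28.03
eef_pos: [558.1, -44.5, 132.1]
tool_rot: [-2.975, -0.193, 0.012]
force: [1.2, -4.9, 4.7]
opening: 0.1
```

Request:
send_rows(
  increments=[-0.0033,-0.0012,0.0006,-0.033,0,0,-0.0064,-0.0028,0.0012,-0.065,0,0,-0.0094,-0.0045,0.0019,-0.098,0,0,-0.0123,-0.0066,0.0026,-0.131,0,0,-0.0152,-0.0088,0.0033,-0.164,0,0],
)

```text
time_s: 28.45
eef_pos: [541.8, -36.9, 130.5]
tool_rot: [3.132, 0.204, 0.004]
force: [0.9, -1.2, 1.6]
opening: -0.3
```

```bash
python3 - <<'E'
from arc import *
sh();p,d=read_camera("side");sh()
cv2.imwrite("pics/s2.png",cv2.resize(p[150:330,120:340,::-1],(733,600)))
rows([(q,R,2) for q,R in arc()][5:])
E
```

```text
28.45 head [-59.77 -45.28 130.46] F [ 0.8 -1.3  1.6] op -0.3 rot [-0.17  0.13  0.05] qd 0.46
28.5 head [-60.09 -43.44 130.3 ] F [ 1.5  2.9 -0. ] op -0.2 rot [-0.24  0.09 -0.09] qd 0.064
[-0.0024, -0.0016, 0.0006, 0.002, -0.001, 0.001, -0.0048, -0.0031, 0.0013, 0.004, -0.002, 0.001, -0.007, -0.0056, 0.0013, 0.004, -0.002, 0.001, -0.0091, -0.0082, 0.0013, 0.004, -0.002, 0.001, -0.0109, -0.011, 0.0012, 0.004, -0.002, 0.001]
[-0.0018, -0.0028, 0, 0, 0, 0, -0.0031, -0.0059, 0, 0, 0, 0, -0.0044, -0.009, 0, 0, 0, 0, -0.0052, -0.0122, 0, 0, 0, 0, -0.006, -0.0155, 0, 0, 0, 0]
```

View pics/s2.png

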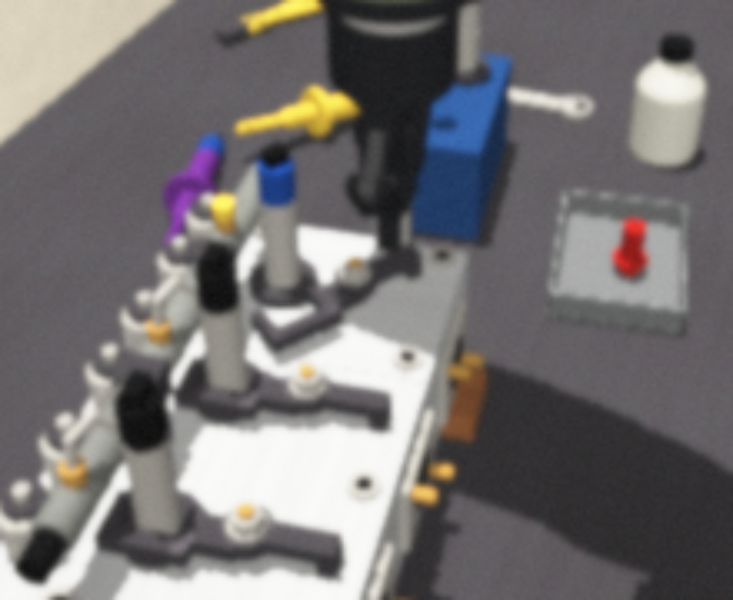

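The fork is swinging (slotted end at (300,330), heel at (405,260)), pushed by the fingers, and the injector stands at (278,230). Continuing the arc.

Request:
send_rows(
  increments=[-0.0024,-0.0016,0.0006,0,0,0,-0.0048,-0.0031,0.0013,0,0,0,-0.007,-0.0056,0.0013,0,0,0,-0.0091,-0.0082,0.0013,0,0,0,-0.0109,-0.011,0.0012,0,0,0],
)

```text
time_s: 28.92
eef_pos: [529.3, -27.2, 128.6]
tool_rot: [3.134, 0.204, 0.001]
force: [-0.6, -2.0, 0.9]
opening: 0.0
```

Request:
send_rows(
  increments=[-0.0018,-0.0028,0,0,0,0,-0.0031,-0.0059,0,0,0,0,-0.0044,-0.009,0,0,0,0,-0.0052,-0.0122,0,0,0,0,-0.006,-0.0145,0,0,0,0],
)

```text
time_s: 29.33
eef_pos: [522.1, -13.7, 128.7]
tool_rot: [3.133, 0.204, 0.003]
force: [5.7, -20.4, -3.7]
opening: -0.2
```

```bash
python3 fk.py f2; python3 - <<'E'
from arc import *
print((arc()[-1][0]-H(0,0,0))@EY)
E
```

```text
29.33 head [-76.33 -19.75 128.7 ] F [  3.  -21.   -3.7] op -0.2 rot [-0.14  0.09  0.04] qd 0.049
29.38 head [-76.25 -20.11 128.75] F [  1.3 -11.4  -2.7] op -0.2 rot [-0.17  0.12  0.06] qd 0.01
6893
14 22 [196 109   0   0   0   0   0   0   0   0   0 186 243 241 234 125  47  12
   0   0   0   0  96 197]
22 30 [220  73  50  54   0   0   0   0   0   0   3 327 369 370 143   0   0   0
   0   0   0   0  13 261]
30 38 [ 97   0   0  67   0   0   0   0   0   0   0  72  92 197 252   0   0   0
   0   0   0   0   0 267]
38 46 [ 0  0  0 25  0  0  0  0  0  0  0 14  0  0  0  0  0  0  0  0  0  0  0 57]
46 54 [ 0  0  0  0  0  0  0  0  0  0  0 15  0  0  0  0  0  0  0  0  0  0  0  0]
54 70 [  0   0   0   0   0   0   0   0   0   0   0 285  44   0   0   0   0   0
   0   0   0   0   0   0]
heel mean dir -110.31640266848468 max r 39.602752150369774
collar pts 3173 ((-0.7509815692901611, -5.418155193328857), 22.177724838256836) 7.669355700007472
-17.0
```

The push met the stop (−21 N along head y, easing to −11 N). Backing off and checking from above.

Request:
send_rows(
  increments=[-0.001,0.006,0,0,0,0,-0.002,0.015,0,0,0,0,-0.002,0.016,-0.03,0,0,0,-0.01,0.016,-0.07,0,0,0,-0.02,0.016,-0.11,0,0,0],
)

```text
time_s: 29.8
eef_pos: [503.5, -32.0, 239.6]
tool_rot: [3.134, 0.205, -0.001]
force: [0.2, 0.7, 0.7]
opening: 0.0
```

Request:
send_rows(
  increments=[0,0,-0.03,0,0,0,0,0,-0.06,0,0,0,0,0,-0.06,0,0,0,0,0,-0.06,0,0,0],
)

```text
time_s: 30.13
eef_pos: [504.2, -31.8, 299.8]
tool_rot: [3.134, 0.205, 0.006]
force: [0.2, 0.4, -0.5]
opening: -0.2
```

```bash
python3 fk.py f3; python3 - <<'E'
from g import *
z=np.load("f3.npz");P,d=z["P"],z["d"];Bw=B0+2.75*EX[:2]-.6*EY[:2]
Q=np.stack([(P[...,:2]-Bw)@EX[:2],(P[...,:2]-Bw)@EY[:2],P[...,2]-105],-1)
for y0 in(0,95):
    m=(abs(Q[...,2]-18.5)<2.5)&(d>0)&(abs(Q[...,1]-y0)<40)&(Q[...,0]<30)&(Q[...,0]>-95);q=Q[m]
    h=q[(q[:,0]<-66)];e=q[(q[:,0]<-60)]
    if len(h)<10:continue
    f=np.polyfit(h[:,0],h[:,1]-y0,1);print("fork at",y0,len(q),"heel y mean",(h[:,1]-y0).mean().round(2),"x",h[:,0].min().round(1),h[:,0].max().round(1),"angle from heel deg",np.degrees(np.arctan2((h[:,1]-y0).mean(),(h[:,0]+46).mean()))%360)
E
```

```text
30.13 head [-96.34 -35.34 299.8 ] F [ 0.2  0.3 -0.5] op -0.2 rot [-0.06  0.2   0.02] qd 0.043
30.18 head [-96.71 -35.25 298.64] F [-0.6  0.  -0.9] op -0.3 rot [-0.05  0.08  0.01] qd 0.024
1790
14 22 [46 24  0  0  0  0  0  0  0  0  0 38 52 51 52 30  8  2  0  0  0  0 20 48]
22 30 [69  8  0  0  0  0  0  0  0  0  0 62 76 75 31  0  0  0  0  0  0  0  3 62]
30 38 [64  0  0  0  0  0  0  0  0  0  0  9 19 79 71  0  0  0  0  0  0  0  0 65]
38 46 [68  0  0  0  0  0  0  0  0  0  0  6  0 86 21  0  0  0  0  0  0  0  0 62]
46 54 [ 0  0  0  0  0  0  0  0  0  0  0  2  0 13  0  0  0  0  0  0  0  0  0  0]
54 70 [ 0  0  0  0  0  0  0  0  0  0  0 30  1  0  0  0  0  0  0  0  0  0  0  0]
heel mean dir -167.75472774860668 max r 45.302026751401044
collar pts 736 ((-0.03790051117539406, -2.6212234497070312), 20.506669998168945) 7.613940516230912
fork at 0 1824 heel y mean -0.22 x -91.5 -66.2 angle from heel deg 180.38243155465142
fork at 95 1920 heel y mean -0.95 x -91.4 -66.1 angle from heel deg 181.67077820184184
```

View pics/f3.png

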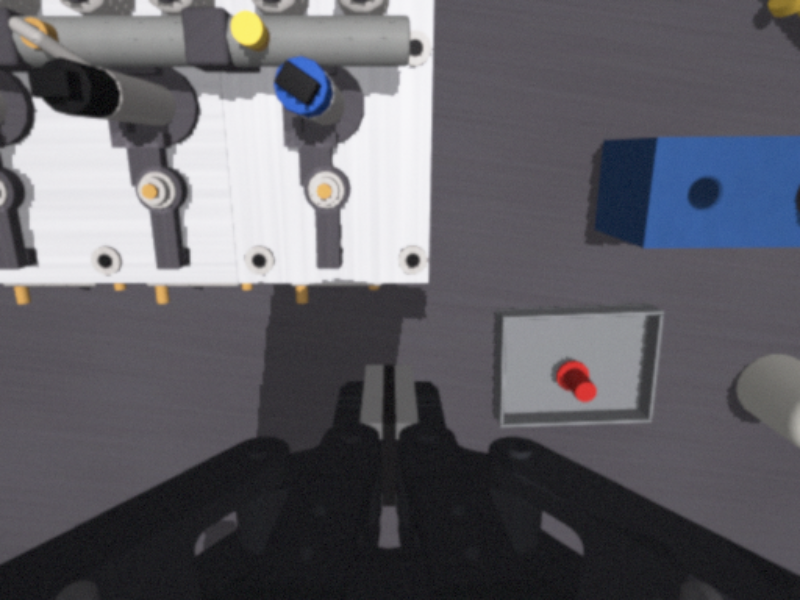

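The fork is home: heel at 180.4° measured, against 181.7° by the same method for the fitted neighbour's fork. The collar is flat under it, the plug is in the tray (575,380), and the robot is clear. Handing in.

```bash
python3 -c "
from g import *
sh();print(close_job())"
```

```text
30.18 head [-96.71 -35.25 298.64] F [-0.6  0.  -0.9] op -0.3 rot [-0.05  0.08  0.01] qd 0.024
the job is handed in; nothing more can be done
None
```

The blue-capped injector is fitted, the fork is home round it over the collar, and the red plug is in the grey tray. I handed the job in at 30.2 s with the arm clear of everything.

**One slip on the way:** on the first approach the nozzle tip came down on the fork's stud nut. The measured wrist force read 97 N, against the 120 N limit, and the injector swung about 19° in the grip. I put it back upright in its own stand hole, took it again and went in from higher up.

**Insertion:** the second run entered at a 10° tilt. I saw no contact force until the collar seated, at +6 N with the tip 30.2 mm above the bench (30 expected). It was never dropped.

**Last checks:**
- **Collar:** right after release it was within 0.3 mm of the bore axis, its top 7.6 mm above the face (nominal 8).
- **Fork:** it was pushed against its stop at about 21 N. The heel then measured 180.4°, against 181.7° by the same method for the neighbouring fork, which is already home.
- **Other parts:** I did not touch the black-capped injector, bottle or wrench, though I did not re-measure them at the end.

**Disagreements:**
- The cameras' absolute positions differed by up to 2.5 mm along head x, so I relied on the injector-to-rail offsets, which agreed within 0.2 mm.
- The collar check from the last picture gave a centre 2.6 mm off along head y, because the fork and cap hid part of it. I trusted the earlier, open view.

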